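# Load the dip tray face up and hang it on the drip stand

### The arm

A 6-joint arm with a two-finger parallel gripper is mounted at the origin on a cart in front of the work surface, level with it; the furniture and walls round the work are solid. World frame = base frame: x ahead of the robot, y to its left, z up, the work surface at z = 0. Lengths are in m, angles in rad, forces in N, time in s.
With the tool pointing down it reaches from about 0.25 to 0.775 m from the base axis. Payload 8.9 kg.
Tool frame: the origin (TCP) lies at the centre of the arm's flange, where the gripper is bolted on; the fingertips stand 173 mm ahead of it and the grasp point (between the pads) lies 155 mm ahead of it; z points along the fingers, y is the direction in which the jaws open and shut (so a half turn about z gives the same grasp; the last joint's range is limited). The gripper opens to 85 mm and grips with 20 to 120 N. Pads are 22 mm wide; open, the fingers measure 114 mm over their backs; the gripper's body (76 mm by 85 mm) begins 54 mm behind the grasp point. The pads swing forward as they close: fully open they stand 13 mm farther back than shut.
Start: joints at [1.015, 0.291, -0.153, 1.127, 0, 1.431], TCP at [0.213, 0.48, 0.405] pointing down, gripper open.
Joint ranges: [-2.52, 2.52], [-0.91, 1.74], [-1.3, 1.37], [-1.96, 2.02], [-1.52, 1.47], [-3.14, 3.14]. Speed limits (rad/s): [2.22, 2.22, 2.79, 3.14, 3.14, 3.14].

### API

Orientations are given as a 3x3 rotation matrix whose columns are the frame's x, y, z axes.
In Python, from rig import robot gives the robot as it stands.
- The arm moves only by the tool move_arm, never from a script. Its argument "commands" is one flat list of numbers, 6 for each row, row after row: the shift along the tool's x, y, z as a fraction of full scale, then the turn, a rotation vector about the tool's x, y, z as a fraction of full scale. In form: [dx, dy, dz, rx, ry, rz, dx, dy, dz, rx, ry, rz, ...]. A call has 1 to 8 rows; each row shifts and turns the commanded pose from where the row before left it, along the tool's axes as they then stand; what a row does not reach is not made up. Full scale, the value 1, is 7.5 cm for a shift and 90 degrees for a turn. A row lasts 1/10 s, in which the tool goes at most 50 mm and 8.59 degrees, less where a joint would pass 70% of its speed; a pose out of reach is approached as far as the arm can. A call with a number of a shift or a turn outside -1 to 1 is refused whole. A call with a gripper value outside its range is refused whole. "claw" is the opening, from 0 (shut) to 1 (fully open), set as the call begins (left out, the last holds). The fingers move at their own pace and stop on an object; "squeeze" is the grip in N (left out, the last holds). Time passes only in rows, so rows that do not move let the fingers close. It gives the time, the measured TCP pose, the force and the opening at its end, in the units of the state.
- robot.get_state(): the state, without advancing time (a new reading comes with each control period).
- robot.snapshot(name): name is "scene" or "top" or "wrist"; returns the picture (384x512x3 uint8, red, green, blue); there is no depth.
- robot.calibration(name): a dict with "K" (3x3 intrinsics, pixels), "extrinsics" (4x4, takes a point from world to camera coordinates). Camera axes: x right, y down, z forward; pixel columns grow to the right and rows downward; lengths in m; the calibration is good to about 2 mm. A picture is of the moment at which its call begins: read the wrist's pose just before it. calibration takes no time and is no camera call; for the wrist camera it gives the pose at the moment of the call.
- robot.hand_in(): hands the job in, once; it reports no verdict.
The state is a dict: "t": time; "joint_positions": joint angles; "joint_vel": joint speeds; "joint_efforts": joint torques, N m; "tool_pos": TCP position; "tcp_rot": TCP orientation; "force": force on the tool from outside, world axes, zero at the start; "wrist_torque": the same for the moment, N m; "gripper_width": finger opening in m.
Only numpy, scipy, OpenCV 4.12 (cv2) and the standard library are available. Lean on these libraries where they do the work, as an engineer would, in place of code of your own. Each camera call takes 0.05 s, during which the arm holds its last target.

### The job

Lay every white chip carrier on the bench in a pocket of the round dip tray, window face up (turn over those that lie face down), one carrier to a pocket. Then hang the loaded tray by its handle on the hook of the drip stand, so that it hangs free with all the carriers still seated in it. Leave the beaker, the small bottle and the tape roll beside the work where they are.

Things in the scene. Friction and masses are not known exactly. Their poses are not given: they have to be found in the camera images.
- carrier_1: one of up to 4 identical white chip carriers (some absent), a 56 x 40 x 22 mm block (x, y, z), 50 g, origin at its centre. Its +z face is the window face: raised rim round a black window with a square metal chip; its -z face is plain white. +z up = right way up; some lie window face down on the bench. It also stands on its 40 x 22 mm end, 56 mm high.
- carrier_2: one of up to 4 identical white chip carriers (some absent), a 56 x 40 x 22 mm block (x, y, z), 50 g, origin at its centre. Its +z face is the window face: raised rim round a black window with a square metal chip; its -z face is plain white. +z up = right way up; some lie window face down on the bench. It also stands on its 40 x 22 mm end, 56 mm high.
- carrier_3: one of up to 4 identical white chip carriers (some absent), a 56 x 40 x 22 mm block (x, y, z), 50 g, origin at its centre. Its +z face is the window face: raised rim round a black window with a square metal chip; its -z face is plain white. +z up = right way up; some lie window face down on the bench. It also stands on its 40 x 22 mm end, 56 mm high.
- carrier_4: one of up to 4 identical white chip carriers (some absent), a 56 x 40 x 22 mm block (x, y, z), 50 g, origin at its centre. Its +z face is the window face: raised rim round a black window with a square metal chip; its -z face is plain white. +z up = right way up; some lie window face down on the bench. It also stands on its 40 x 22 mm end, 56 mm high.
- dip_tray: round steel dip tray, 252 mm across, 350 g, with 4 pockets; origin at the centre of its underside (bench level), z up; pocket floors 8 mm above it. Over the centre stands a narrow arched handle of 10 mm round bar in the tray's y-z plane: legs at y = +-21 mm (32 mm free between them), top bar at 100 to 110 mm height. A hook goes through the arch along the tray's x axis, from either side.
- pocket_1 (a point): centre of the floor of one of the tray's 4 identical pockets; axes are the tray's. Inside 68 x 52 mm, the 68 mm side pointing to the tray's centre, lips 8 mm high and 4 mm thick. Pocket centres lie 80 mm from the tray's centre, at 45, 135, 225 and 315 degrees from its x axis. A seated carrier's centre is 11 mm above this point; either way round is right.
- pocket_2 (a point): centre of the floor of one of the tray's 4 identical pockets; axes are the tray's. Inside 68 x 52 mm, the 68 mm side pointing to the tray's centre, lips 8 mm high and 4 mm thick. Pocket centres lie 80 mm from the tray's centre, at 45, 135, 225 and 315 degrees from its x axis. A seated carrier's centre is 11 mm above this point; either way round is right.
- pocket_3 (a point): centre of the floor of one of the tray's 4 identical pockets; axes are the tray's. Inside 68 x 52 mm, the 68 mm side pointing to the tray's centre, lips 8 mm high and 4 mm thick. Pocket centres lie 80 mm from the tray's centre, at 45, 135, 225 and 315 degrees from its x axis. A seated carrier's centre is 11 mm above this point; either way round is right.
- pocket_4 (a point): centre of the floor of one of the tray's 4 identical pockets; axes are the tray's. Inside 68 x 52 mm, the 68 mm side pointing to the tray's centre, lips 8 mm high and 4 mm thick. Pocket centres lie 80 mm from the tray's centre, at 45, 135, 225 and 315 degrees from its x axis. A seated carrier's centre is 11 mm above this point; either way round is right.
- tray_tab (a point): centre of the black grip tab on top of the tray's handle, 125 mm above the tray's underside; the tab is 14 x 30 x 34 mm (tray's x, y, z), so its top is at 142 mm. Gripped across its 30 mm width, the fingers stay clear of the hook.
- tray_bar (a point): middle of the underside of the top bar of the tray's handle (what rests on the hook), 100 mm above the tray's underside
- drip_stand: fixed drip stand; origin on the bench straight below the hook's lowest stretch, z up. Post 16 mm thick, 218 mm high at x = +150 mm on a base 70 x 130 x 12 mm. From its head a 10 mm round bar runs to -x, falling from 206 to 180 mm height at x = +16 mm, level to x = -16 mm, then up to the tip at x = -40 mm. It opens to -x: a handle comes in over the tip and is lowered.
- hook_seat (a point): top of the lowest stretch of the hook bar, 185 mm above the bench: where the handle's top bar comes to rest, lying along the stand's y axis (tray's x axis along the stand's x axis, either way round)
- hook_tip (a point): centre of the round end of the hook's tip (5 mm radius), 204 mm above the bench
- beaker: bystander: glass beaker 72 mm across, 92 mm high, origin at the centre of its underside
- small_bottle: bystander: small amber reagent bottle 43 mm across, 88 mm high, origin at the centre of its underside
- tape: bystander: roll of tape lying flat, 96 mm across, 25 mm high, origin at the centre of its underside
Mind the look-alikes: they are no part of the job. Leave any blue or green look-alike of the carrier_2 alone. Leave any pink look-alike of the carrier_4 alone.

How it is judged:
On the way, in this order (a step that is already met when the one before it is completed fails the run):
1. every carrier lies window face up in a pocket of the tray while the tray stands on the bench ((distance between carrier_1 and pocket_1 below 0.016 m or distance between carrier_1 and pocket_2 below 0.016 m or distance between carrier_1 and pocket_3 below 0.016 m or distance between carrier_1 and pocket_4 below 0.016 m) and z of each of carrier_1, carrier_2, carrier_3, carrier_4 in the frame of dip_tray below 0.0215 m and angle between each of carrier_1, carrier_2, carrier_3, carrier_4's own z axis and vertical below 0.3 rad and (distance between carrier_2 and pocket_1 below 0.016 m or distance between carrier_2 and pocket_2 below 0.016 m or distance between carrier_2 and pocket_3 below 0.016 m or distance between carrier_2 and pocket_4 below 0.016 m) and (distance between carrier_3 and pocket_1 below 0.016 m or distance between carrier_3 and pocket_2 below 0.016 m or distance between carrier_3 and pocket_3 below 0.016 m or distance between carrier_3 and pocket_4 below 0.016 m) and (distance between carrier_4 and pocket_1 below 0.016 m or distance between carrier_4 and pocket_2 below 0.016 m or distance between carrier_4 and pocket_3 below 0.016 m or distance between carrier_4 and pocket_4 below 0.016 m) and height (world z) of dip_tray below 0.02 m), for 0.2 s.
2. the tray hangs by its handle on the hook (distance between tray_bar and hook_seat below 0.025 m and contact force between dip_tray and drip_stand above 1 N and angle between dip_tray's own z axis and vertical below 0.3 rad), for 0.3 s.
At the end, for the whole second after the job is handed in: every carrier present lies window face up and flat in a pocket (centre within 16 mm of the pocket floor's middle and under 21.5 mm above the tray's underside, tilt under 0.3 rad), and the tray hangs by its bar (within 25 mm of the hook seat, tilt under 0.3 rad), at rest and released (all of step 2 and (distance between carrier_1 and pocket_1 below 0.016 m or distance between carrier_1 and pocket_2 below 0.016 m or distance between carrier_1 and pocket_3 below 0.016 m or distance between carrier_1 and pocket_4 below 0.016 m) and z of each of carrier_1, carrier_2, carrier_3, carrier_4 in the frame of dip_tray below 0.0215 m and angle between each of carrier_1, carrier_2, carrier_3, carrier_4's own z axis and vertical below 0.3 rad and (distance between carrier_2 and pocket_1 below 0.016 m or distance between carrier_2 and pocket_2 below 0.016 m or distance between carrier_2 and pocket_3 below 0.016 m or distance between carrier_2 and pocket_4 below 0.016 m) and (distance between carrier_3 and pocket_1 below 0.016 m or distance between carrier_3 and pocket_2 below 0.016 m or distance between carrier_3 and pocket_3 below 0.016 m or distance between carrier_3 and pocket_4 below 0.016 m) and (distance between carrier_4 and pocket_1 below 0.016 m or distance between carrier_4 and pocket_2 below 0.016 m or distance between carrier_4 and pocket_3 below 0.016 m or distance between carrier_4 and pocket_4 below 0.016 m) and linear speed of dip_tray below 0.05 m/s); the robot touches nothing.
It fails at once if a bystander is pushed more than 40 mm or tipped over (distance of any of beaker, small_bottle, tape from where it was at the start of the episode above 0.04 m or angle between any of beaker, small_bottle, tape's own z axis and vertical above 0.5 rad).
Of carrier_1, carrier_2, carrier_3, carrier_4 only 3 to 4 are there at a start; the rules pass over those that are not, and their reading is None.
At some moment in a run one of carrier_1, carrier_2, carrier_3, carrier_4 may be knocked a few centimetres aside while the robot is not near it.
It also fails if it takes over 210 s, if anything falls off the work surface, if the arm or the gripper's body presses on something with over 40 N, if the wrist force passes 120 N, or if a joint passes its speed limit or range.

## Working session

There is one attempt and no reset: what is moved stays moved. The work goes in short steps, Python scripts to look and compute and a tool call to move; the robot and the scene stay as the last step left them, time stands still between calls to the robot, and variables do not carry over. Pictures are saved under pics/ and viewed, and the job is handed in when it is done.

Besides the shell and the picture viewer there is one more tool, called by a JSON object that holds its "method" and its "body", one argument or row to a line. move_arm: Moves the arm, as the interface text tells. Shift numbers are shares of 7.5 cm and turn numbers shares of 90 degrees, none past 1 either way. Its arguments: {"type":"object","properties":{"commands":{"type":"array","items":{"type":"number","minimum":-1,"maximum":1}},"claw":{"type":"number"},"squeeze":{"type":"number"}},"required":["commands"]}

```bash
ls; mkdir -p pics; python3 - <<'E'
from rig import robot
import cv2,numpy as np
for n in ["scene","top","wrist"]:
    im=robot.snapshot(n); cv2.imwrite(f"pics/{n}0.png",im[:,:,::-1])
    c=robot.calibration(n); print(n,np.round(c["K"],1).tolist(),np.round(c["extrinsics"],3).tolist())
s=robot.get_state();print({k:np.round(v,3).tolist() for k,v in s.items()})
E
```

```text
pics
scene [[369.3, 0.0, 255.3], [0.0, 369.3, 192.5], [0.0, 0.0, 1.0]] [[0.702, -0.712, 0.014, -0.397], [-0.524, -0.529, -0.668, 0.417], [0.483, 0.461, -0.744, 0.905], [0.0, 0.0, 0.0, 1.0]]
top [[384.7, 0.0, 257.4], [0.0, 384.7, 199.1], [0.0, 0.0, 1.0]] [[-0.029, -1.0, -0.012, 0.036], [-0.996, 0.03, -0.084, 0.588], [0.084, 0.01, -0.996, 1.413], [0.0, 0.0, 0.0, 1.0]]
wrist [[334.6, 0.0, 255.4], [0.0, 334.6, 191.2], [0.0, 0.0, 1.0]] [[0.407, 0.914, 0.0, -0.524], [0.877, -0.391, 0.279, -0.035], [0.255, -0.113, -0.96, 0.379], [0.0, 0.0, 0.0, 1.0]]
{'t': 0.15, 'joint_positions': [1.015, 0.291, -0.154, 1.127, -0.0, 1.432], 'joint_vel': [0.0, -0.001, 0.002, 0.001, -0.001, 0.002], 'joint_efforts': [0.001, -53.737, 33.152, 0.011, -0.0, 0.0], 'tool_pos': [0.212, 0.48, 0.404], 'tcp_rot': [[-0.914, 0.405, -0.0], [0.405, 0.914, -0.001], [0.0, -0.001, -1.0]], 'force': [-0.019, 0.978, 0.38], 'wrist_torque': [-0.013, 0.03, 0.078], 'gripper_width': 0.085}
```

View pics/scene0.png

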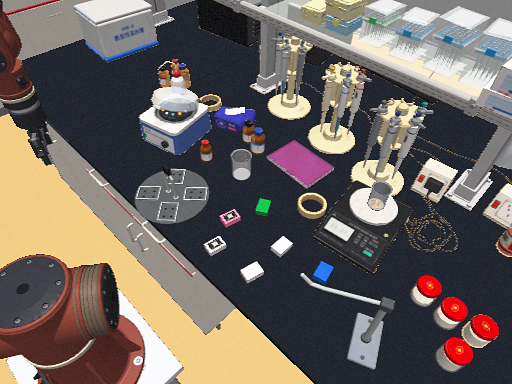

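View pics/top0.png

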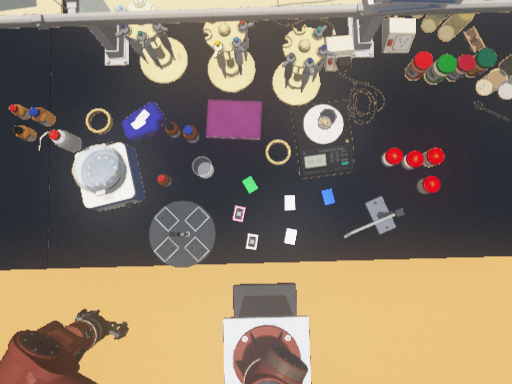

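View pics/wrist0.png

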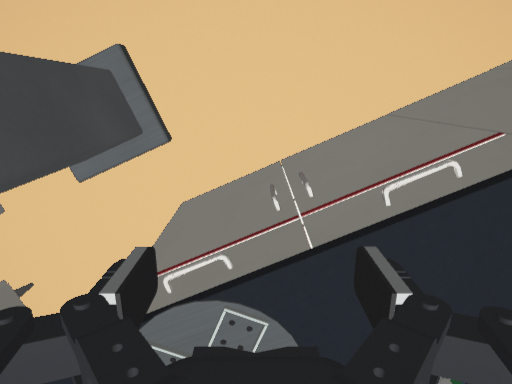

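```bash
cat > h.py <<'E'
from rig import robot
import cv2,numpy as np
def p2w(cal,u,v,z):
    K=cal["K"];E=np.array(cal["extrinsics"]);R=E[:3,:3];t=E[:3,3]
    d=R.T@np.linalg.solve(K,[u,v,1.]);c=-R.T@t
    return c+d*(z-c[2])/d[2]
def w2p(cal,p):
    E=np.array(cal["extrinsics"]);q=np.array(cal["K"])@(E[:3,:3]@np.array(p)+E[:3,3]);return q[:2]/q[2]
def snap(n,f):
    cal=robot.calibration(n);im=robot.snapshot(n)[:,:,::-1].copy();cv2.imwrite(f"pics/{f}.png",im);return cal,im
def crop(im,x0,y0,x1,y1,k,f):
    cv2.imwrite(f"pics/{f}.png",cv2.resize(im[y0:y1,x0:x1],None,fx=k,fy=k,interpolation=cv2.INTER_CUBIC))
E
python3 - <<'E'
from h import *
im=cv2.imread("pics/top0.png");crop(im,140,140,410,275,2.95,"topc")
im=cv2.imread("pics/scene0.png");crop(im,130,140,400,342,2.95,"scenec")
cal=robot.calibration("top")
top=cv2.imread("pics/top0.png")
# white blobs
hsv=cv2.cvtColor(top,cv2.COLOR_BGR2HSV)
m=((hsv[:,:,1]<40)&(hsv[:,:,2]>170)).astype(np.uint8)
n,l,st,ce=cv2.connectedComponentsWithStats(m)
for i in range(1,n):
    x,y,w,h,a=st[i]
    if a>40 and 150<y<270:
        pts=np.argwhere(l==i)[:,::-1].astype(np.float32)
        r=cv2.minAreaRect(pts)
        b=np.array([p2w(cal,*q,0.022)[:2] for q in cv2.boxPoints(r)])
        print(r,a,np.round(b.mean(0),3),np.round([np.linalg.norm(b[0]-b[1]),np.linalg.norm(b[1]-b[2])],3),np.round(b,3).tolist())
for nm,(u,v),z in [("tray edge c",(182,234),0.006),("tab",(178,234),.142),("beaker",(203,168),0.09),("smb",(164,181),0.088),("tape",(278,152),0.025),("hooktip",(346,236),0.204),("post",(400,212),0.218),("pink",(239,213),.022),("green",(250,185),.022),("blue",(328,197),.022)]:
    print(nm,np.round(p2w(cal,u,v,z),3))
E
```

```text
((315.0130920410156, 160.59825134277344), (10.573097229003906, 21.0140323638916), 82.40535736083984) 220 [ 0.728 -0.203] [0.079 0.04 ] [[0.744, -0.162], [0.753, -0.241], [0.712, -0.244], [0.704, -0.165]]
((207.2950439453125, 171.75408935546875), (7.170065879821777, 15.620499610900879), 50.19443130493164) 58 [0.698 0.204] [0.059 0.027] [[0.691, 0.236], [0.728, 0.19], [0.706, 0.173], [0.669, 0.219]]
((290.0, 202.5), (10.0, 15.0), 0.0) 155 [ 0.573 -0.103] [0.056 0.037] [[0.545, -0.083], [0.602, -0.085], [0.6, -0.123], [0.544, -0.121]]
((371.70001220703125, 208.90000915527344), (13.86362075805664, 4.919349670410156), 63.43495178222656) 45 [ 0.54  -0.406] [0.018 0.051] [[0.56, -0.387], [0.567, -0.404], [0.52, -0.425], [0.513, -0.408]]
((166.25, 218.75001525878906), (19.798988342285156, 14.849242210388184), 45.0) 50 [0.526 0.361] [0.055 0.075] [[0.534, 0.407], [0.572, 0.367], [0.518, 0.315], [0.48, 0.355]]
((196.50003051757812, 218.50003051757812), (15.55634880065918, 19.798988342285156), 45.0) 84 [0.523 0.248] [0.074 0.059] [[0.519, 0.295], [0.57, 0.241], [0.528, 0.201], [0.477, 0.254]]
(
[... 349 characters left out ...]
-0.087], [0.471, -0.126], [0.416, -0.113]]
((251.71621704101562, 241.2027130126953), (10.357135772705078, 15.289106369018555), 9.462322235107422) 96 [0.433 0.044] [0.056 0.039] [[0.409, 0.068], [0.465, 0.057], [0.457, 0.02], [0.402, 0.031]]
((196.74998474121094, 248.24998474121094), (19.798992156982422, 14.849244117736816), 45.0) 46 [0.413 0.249] [0.055 0.074] [[0.421, 0.294], [0.458, 0.254], [0.405, 0.203], [0.368, 0.243]]
tray edge c [0.467 0.306 0.006]
tab [0.468 0.292 0.142]
beaker [0.702 0.21  0.09 ]
smb [0.659 0.352 0.088]
tape [ 0.765 -0.065  0.025]
hooktip [ 0.446 -0.266  0.204]
post [ 0.518 -0.44   0.218]
pink [0.539 0.089 0.022]
green [0.643 0.045 0.022]
blue [ 0.589 -0.246  0.022]
```

View pics/topc.png

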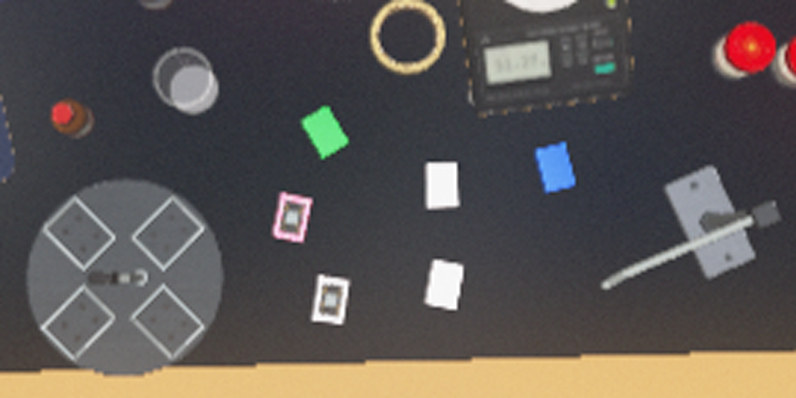

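View pics/scenec.png

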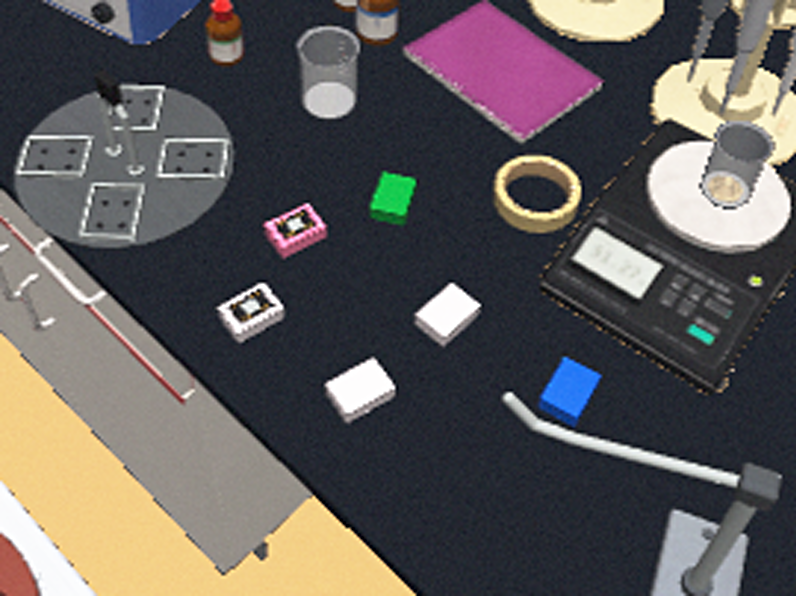

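```bash
python3 - <<'E'
from h import *
cs=robot.calibration("scene");ct=robot.calibration("top")
f=lambda x,y:(130+(x+.5)/2.95-.5,140+(y+.5)/2.95-.5)
for p in [(113,151),(139,171)]: print("foot",p2w(cs,*f(*p),0.01).round(3))
print("tab sc",p2w(cs,*f(108,92),.125).round(3), "tip",p2w(cs,*f(508,397),.204).round(3),"head",p2w(cs,*f(760,470),.218).round(3))
im=cv2.imread("pics/top0.png")
g=cv2.cvtColor(im,cv2.COLOR_BGR2GRAY)
P=np.meshgrid(np.arange(512),np.arange(384))
m=(g>140)&(np.hypot(P[0]-182,P[1]-234)<31)
pts=np.array([p2w(ct,u,v,.016)[:2] for v,u in np.argwhere(m)]);w=np.ones(len(pts))
from scipy.optimize import minimize
def sdf(q,a,b): # distance to rect outline
    d=np.abs(q)-[a,b]; o=np.linalg.norm(np.maximum(d,0),axis=1)+np.minimum(d.max(1),0); return np.abs(o)
def cost(x):
    q=pts-x[:2];D=[]
    for k in range(4):
        a=x[2]+np.pi/4+k*np.pi/2;c,s=np.cos(a),np.sin(a)
        D.append(sdf(np.c_[q@[c,s]-.08,q@[-s,c]],.036,.028))
    return np.minimum(np.min(D,0),.01).sum()
best=min((minimize(cost,[.467+dx,.306+dy,a],method="Nelder-Mead") for a in np.radians([-15,-5,0,5,15]) for dx in(-.01,0,.01) for dy in (-.01,0,.01)),key=lambda r:r.fun)
print(len(pts),best.x[:2].round(4),np.degrees(best.x[2]),best.fun/len(pts))
for k in range(4):
    a=best.x[2]+np.pi/4+k*np.pi/2;print(k,(best.x[:2]+.08*np.array([np.cos(a),np.sin(a)])).round(3))
c=robot.calibration("wrist");E=np.array(c["extrinsics"]);s=robot.get_state()
print("cam in tool",(np.array(s["tcp_rot"]).T@(-E[:3,:3].T@E[:3,3]-s["tool_pos"])).round(3))
E
```

```text
foot [0.466 0.325 0.01 ]
foot [0.469 0.279 0.01 ]
tab sc [0.465 0.301 0.125] tip [ 0.445 -0.264  0.204] head [ 0.522 -0.437  0.218]
351 [0.469  0.3069] -0.9236441303034566 0.0019471527529186482
0 [0.526 0.363]
1 [0.413 0.364]
2 [0.412 0.251]
3 [0.525 0.249]
cam in tool [ 0.071 -0.001  0.03 ]
```

```bash
cat > plan.py <<'E'
from h import *
from scipy.spatial.transform import Rotation as Ro, Slerp
L=.155
def Rdown(jaw_deg,tilt=0,pos=True):
    """tool y axis at world angle jaw_deg (mod 180 nearest current), z down; tilt deg about tool y afterwards"""
    a=np.radians(jaw_deg);y=np.array([np.cos(a),np.sin(a),0]);z=np.array([0,0,-1.]);x=np.cross(y,z)
    return np.c_[x,y,z]@Ro.from_rotvec([0,np.radians(tilt),0]).as_matrix()
def plan(waypoints,grasp=True,start=None,maxd=.045,maxa=8.3,dec=3):
    """waypoints: list of (pos,R) grasp-point poses; prints rows. start = (tcp,R)"""
    s=robot.get_state();p,R=(np.array(s["tool_pos"]),np.array(s["tcp_rot"])) if start is None else start
    rows=[]
    for g,T in waypoints:
        g=np.array(g)
        g0=p+L*R[:,2]
        sl=Slerp([0,1],Ro.from_matrix([R,T]));ang=np.degrees(Ro.from_matrix(R.T@T).magnitude())
        tcpd=np.linalg.norm((g-L*T[:,2])-p)
        n=int(max(np.ceil(max(np.linalg.norm(g-g0),tcpd*1.02)/maxd),np.ceil(ang/maxa),1))
        for i in range(1,n+1):
            Ri=sl(i/n).as_matrix();pi=g0+(g-g0)*i/n-L*Ri[:,2]
            d=R.T@(pi-p)/.075;r=Ro.from_matrix(R.T@Ri).as_rotvec()/(np.pi/2)
            row=np.round(np.r_[d,r],dec)+0.
            rows.append(row)
            p=p+R@row[:3]*.075;R=R@Ro.from_rotvec(row[3:]*np.pi/2).as_matrix()
    print(len(rows),"rows")
    for i in range(0,len(rows),8): print("["+", ".join(", ".join(f"{v:g}" for v in r) for r in rows[i:i+8])+"]")
    print("end grasp",(p+L*R[:,2]).round(4));return p,R
def st():
    s=robot.get_state();R=np.array(s["tcp_rot"]);p=np.array(s["tool_pos"])
    print("t",round(s["t"],2),"tcp",p.round(4),"grasp",(p+L*R[:,2]).round(4),"jaw",np.degrees(np.arctan2(R[1,1],R[0,1])).round(1),"z",R[:,2].round(3),"F",np.round(s["force"],1),"w",round(s["gripper_width"],4),"q",np.round(s["joint_positions"],2))
E
python3 - <<'E'
from plan import *
plan([((.434,.044,.145),Rdown(79))],dec=2)
E
```

```text
12 rows
[-0.42, -0.34, 0.12, 0, 0, -0.01, -0.42, -0.35, 0.11, 0, 0, -0.01, -0.41, -0.36, 0.12, 0, 0, -0.02, -0.4, -0.37, 0.11, 0, 0, -0.01, -0.39, -0.37, 0.12, 0, 0, -0.01, -0.39, -0.38, 0.12, 0, 0, -0.01, -0.38, -0.39, 0.11, 0, 0, -0.01, -0.37, -0.39, 0.12, 0, 0, -0.02]
[-0.36, -0.41, 0.12, 0, 0, -0.01, -0.36, -0.41, 0.11, 0, 0, -0.01, -0.35, -0.42, 0.12, 0, 0, -0.01, -0.34, -0.42, 0.11, 0, 0, -0.01]
end grasp [0.4337 0.0437 0.1453]
```

{"method": "move_arm", "body": {
  "commands": [-0.42,-0.34,0.12,0,0,-0.01,-0.42,-0.35,0.11,0,0,-0.01,-0.41,-0.36,0.12,0,0,-0.02,-0.4,-0.37,0.11,0,0,-0.01,-0.39,-0.37,0.12,0,0,-0.01,-0.39,-0.38,0.12,0,0,-0.01,-0.38,-0.39,0.11,0,0,-0.01,-0.37,-0.39,0.12,0,0,-0.02],
  "claw": 1
}}

```text
t: 0.95
tool_pos: [0.3606, 0.1883, 0.3347]
tcp_rot: [[-0.967, 0.256, 0.0], [0.256, 0.967, 0.0], [-0.0, 0.0, -1.0]]
force: [1.4, 0.1, -0.2]
gripper_width: 0.0851
```

{"method": "move_arm", "body": {
  "commands": [-0.36,-0.41,0.12,0,0,-0.01,-0.36,-0.41,0.11,0,0,-0.01,-0.35,-0.42,0.12,0,0,-0.01,-0.34,-0.42,0.11,0,0,-0.01,0,0,0,0,0,0,0,0,0,0,0,0]
}}

```text
t: 1.55
tool_pos: [0.4339, 0.0434, 0.3001]
tcp_rot: [[-0.98, 0.198, -0.001], [0.198, 0.98, 0.0], [0.001, 0.0, -1.0]]
force: [-0.5, 0.5, 0.2]
gripper_width: 0.0853
```

```bash
python3 - <<'E'
from plan import *
st()
c,im=snap("wrist","w1");st()
E
```

```text
t 1.55 tcp [0.4339 0.0434 0.3001] grasp [0.4337 0.0434 0.1451] jaw 78.6 z [-0.001  0.    -1.   ] F [-0.5  0.5  0.2] w 0.0853 q [-0.07  0.22 -0.55  0.8   0.    0.13]
t 1.6 tcp [0.4336 0.0441 0.3003] grasp [0.4334 0.0442 0.1453] jaw 78.7 z [-0.001  0.    -1.   ] F [-0.   0.1  0.3] w 0.0855 q [-0.07  0.22 -0.55  0.8   0.    0.13]
```

View pics/w1.png

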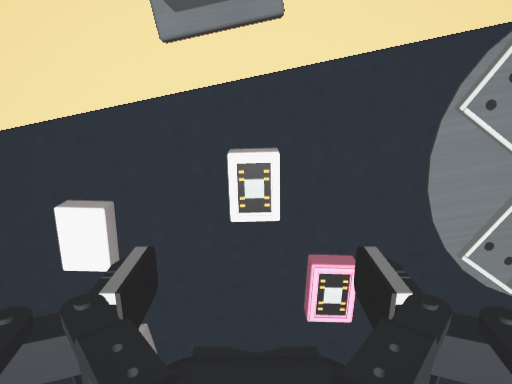

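```bash
python3 - <<'E'
from plan import *
c=robot.calibration("wrist")
def box(q):
    b=np.array([p2w(c,*p,.022)[:2] for p in q]);l=(b[1]-b[0]+b[2]-b[3])/2;w=(b[2]-b[1]+b[3]-b[0])/2
    print(b.mean(0).round(4),np.linalg.norm(l).round(3),np.linalg.norm(w).round(3),np.degrees(np.arctan2(l[1],l[0])).round(1))
    return b.mean(0)
b=box([(229,151),(230,222),(280,221),(279,151)])
print("B");box([(56,207),(63,271),(110,271),(113,206)])
plan([((b[0],b[1],.035),Rdown(79)),((b[0],b[1],.02),Rdown(79))],dec=3)
E
```

```text
[0.4309 0.0431] 0.056 0.038 -10.7
B
[ 0.4468 -0.0991] 0.057 0.042 -17.9
4 rows
[0.01, -0.007, 0.49, 0, 0, -0.001, 0.01, -0.007, 0.49, 0, 0, -0.001, 0.01, -0.006, 0.49, 0, -0.001, -0.002, 0, 0, 0.2, 0, 0, 0]
end grasp [0.431  0.0431 0.02  ]
```

{"method": "move_arm", "body": {
  "commands": [0.01,-0.007,0.49,0,0,-0.001,0.01,-0.007,0.49,0,0,-0.001,0.01,-0.006,0.49,0,-0.001,-0.002,0,0,0.1,0,0,0,0,0,0,0,0,0]
}}

```text
t: 2.1
tool_pos: [0.4307, 0.0439, 0.1824]
tcp_rot: [[-0.982, 0.188, -0.001], [0.188, 0.982, 0.0], [0.001, -0.0, -1.0]]
force: [0.1, -0.2, 0.1]
gripper_width: 0.0856
```

{"method": "move_arm", "body": {
  "commands": [0,0,0,0,0,0,0,0,0,0,0,0,0,0,0,0,0,0,0,0,0,0,0,0,0,0,0,0,0,0,0,0,0,0,0,0,0,0,0,0,0,0],
  "claw": 0,
  "squeeze": 40
}}

```text
t: 2.8
tool_pos: [0.4321, 0.043, 0.1839]
tcp_rot: [[-0.982, 0.189, 0.004], [0.189, 0.982, -0.0], [-0.004, 0.0, -1.0]]
force: [-1.0, -0.1, 11.8]
gripper_width: 0.0387
```

```bash
python3 - <<'E'
from plan import *
st()
plan([((.431,.043,.15),Rdown(79)),((.525,.249,.15),Rdown(44)),((.525,.249,.05),Rdown(44))],dec=3)
E
```

```text
t 2.8 tcp [0.4321 0.043  0.1839] grasp [0.4327 0.043  0.0289] jaw 79.1 z [ 0.004 -0.    -1.   ] F [-1.  -0.1 11.8] w 0.0387 q [-0.07  0.39 -0.7   0.48  0.    0.12]
12 rows
[0.003, -0.001, -0.538, 0, 0.001, 0, 0.003, 0, -0.538, 0, 0.001, 0.001, 0.005, -0.001, -0.538, 0, 0, 0, -0.118, 0.489, 0, 0, 0, 0.065, -0.067, 0.499, 0.001, 0, 0, 0.065, -0.016, 0.503, 0, 0, 0, 0.064, 0.035, 0.502, 0, 0, 0, 0.065, 0.085, 0.496, 0.001, 0, 0, 0.065]
[0.135, 0.484, 0, 0, 0, 0.065, 0, 0, 0.444, 0, 0, 0, 0.001, 0, 0.445, 0, 0, 0, 0, -0.001, 0.444, 0, 0, 0]
end grasp [0.5251 0.2491 0.05  ]
```

{"method": "move_arm", "body": {
  "commands": [0.003,-0.001,-0.538,0,0.001,0,0.003,0,-0.538,0,0.001,0.001,0.005,-0.001,-0.538,0,0,0,-0.118,0.489,0,0,0,0.065,-0.067,0.499,0.001,0,0,0.065,-0.016,0.503,0,0,0,0.064,0.035,0.502,0,0,0,0.065,0.085,0.496,0.001,0,0,0.065]
}}

```text
t: 3.6
tool_pos: [0.5094, 0.2162, 0.3042]
tcp_rot: [[-0.761, 0.648, -0.001], [0.648, 0.761, 0.001], [0.001, -0.0, -1.0]]
force: [0.2, -0.1, -0.8]
gripper_width: 0.0391
```

{"method": "move_arm", "body": {
  "commands": [0.135,0.484,0,0,0,0.065,0,0,0,0,0,0,0,0,0,0,0,0]
}}

```text
t: 3.9
tool_pos: [0.5245, 0.2494, 0.3036]
tcp_rot: [[-0.696, 0.718, -0.002], [0.718, 0.696, -0.0], [0.001, -0.001, -1.0]]
force: [-0.8, -1.0, -1.1]
gripper_width: 0.0386
```

```bash
python3 - <<'E'
from plan import *
st()
c,im=snap("wrist","w2")
t,im2=snap("top","t2");crop(im2,140,140,410,275,2.95,"t2c")
E
```

```text
t 3.9 tcp [0.5245 0.2494 0.3036] grasp [0.5242 0.2494 0.1486] jaw 44.1 z [-0.002 -0.    -1.   ] F [-0.8 -1.  -1.1] w 0.0386 q [ 0.32  0.47 -0.16  0.94  0.    1.12]
```

View pics/w2.png

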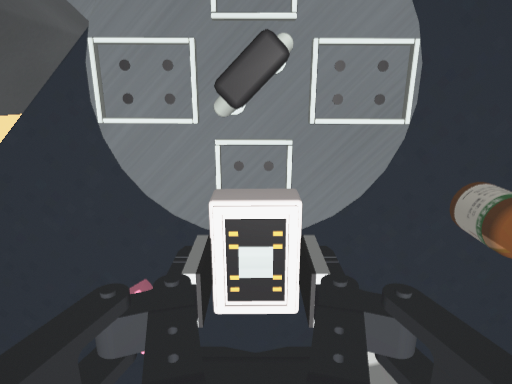

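View pics/t2c.png

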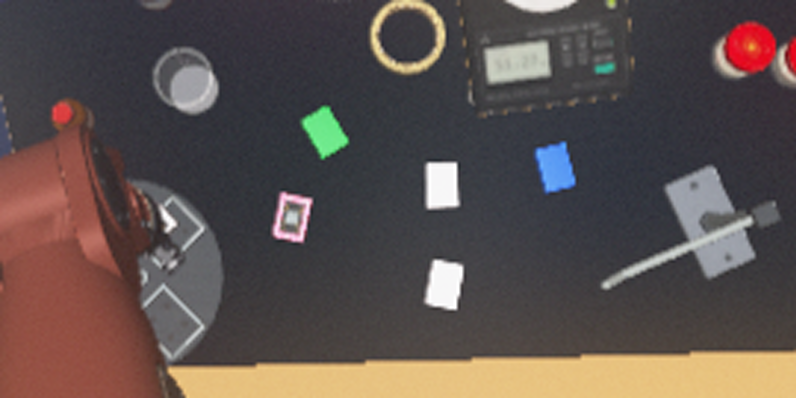

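```bash
python3 - <<'E'
from plan import *
c=robot.calibration("wrist")
for q in ([(89,38),(193,38),(198,123),(99,123)],[(314,38),(419,39),(410,123),(310,123)]):
    b=np.array([p2w(c,*p,.016)[:2] for p in q]);print(b.mean(0).round(4),np.linalg.norm(b[1]-b[0]).round(3),np.linalg.norm(b[2]-b[1]).round(3),np.linalg.norm(b[3]-b[2]).round(3))
    l=b[1]-b[0]+b[2]-b[3];print(np.degrees(np.arctan2(l[1],l[0])))
b=np.array([p2w(c,*p,.016)[:2] for p in [(214,140),(293,140)]]);print("near pocket inner edge mid",b.mean(0),np.linalg.norm(b[1]-b[0]))
E
```

```text
[0.4098 0.2486] 0.074 0.059 0.075
43.88957203296773
[0.5251 0.3593] 0.074 0.058 0.076
43.64093880948517
near pocket inner edge mid [0.49649485 0.273142  ] 0.06064861433091104
```

```bash
python3 - <<'E'
from plan import *
c=robot.calibration("wrist")
b=np.array([p2w(c,*p,.1417)[:2] for p in [(211,205),(300,205),(299,313),(217,313)]]);print(b.mean(0).round(4),np.linalg.norm(b[1]-b[0]),np.linalg.norm(b[2]-b[1]))
off=b.mean(0)-[.5242,.2494];print(off)
p=np.array([.5229,.2461])-off*.7
plan([((*p,.1486),Rdown(43.8)),((*p,.041),Rdown(43.8)),((*p,.0365),Rdown(43.8))],dec=3)
E
```

```text
[0.5235 0.2482] 0.03698637097844893 0.052202664881557774
[-0.00066209 -0.00121146]
5 rows
[-0.005, -0.021, 0, -0.001, -0.001, 0.002, 0, 0, 0.478, 0, 0, 0, 0, 0, 0.479, 0, 0, 0, 0, 0, 0.478, 0, 0, 0, 0, 0, 0.06, 0, 0, 0]
end grasp [0.5234 0.2469 0.0365]
```

{"method": "move_arm", "body": {
  "commands": [-0.005,-0.021,0,0,0,0.002,0,0,0.478,0,0,0,0,0,0.479,0,0,0,0,0,0.46,0,0,0,0,0,0.05,0,0,0,0,0,0,0,0,0,0,0,0,0,0,0]
}}

```text
t: 4.7
tool_pos: [0.5238, 0.2472, 0.1945]
tcp_rot: [[-0.692, 0.722, -0.001], [0.722, 0.692, 0.0], [0.001, -0.0, -1.0]]
force: [-0.0, 0.6, -0.8]
gripper_width: 0.0387
```

{"method": "move_arm", "body": {
  "commands": [0,0,0,0,0,0,0,0,0,0,0,0,0,0,0,0,0,0,0,0,-0.2,0,0,0,0,0,-0.6,0,0,0,0,0,-0.6,0,0,0,0,0,-0.6,0,0,0,0,0,0,0,0,0],
  "claw": 0.75
}}

```text
t: 5.5
tool_pos: [0.5255, 0.2482, 0.3501]
tcp_rot: [[-0.692, 0.722, 0.008], [0.722, 0.692, 0.003], [-0.003, 0.008, -1.0]]
force: [0.3, -0.2, -0.4]
gripper_width: 0.0637
```

```bash
python3 - <<'E'
from plan import *
st()
c,im=snap("wrist","w3")
E
```

```text
t 5.5 tcp [0.5255 0.2482 0.3501] grasp [0.5268 0.2488 0.1951] jaw 43.8 z [ 0.008  0.003 -1.   ] F [ 0.3 -0.2 -0.4] w 0.0637 q [ 0.32  0.43 -0.1   1.04  0.    1.12]
```

View pics/w3.png

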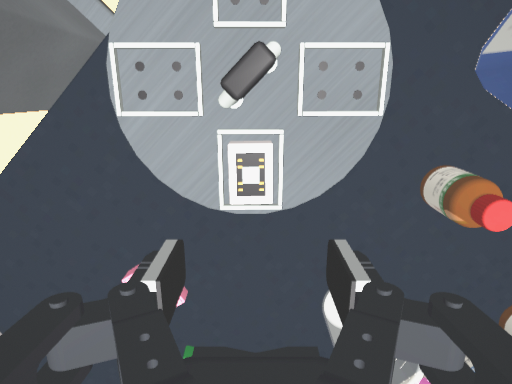

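```bash
python3 - <<'E'
from plan import *
plan([((.447,-.099,.16),Rdown(75))],dec=2)
E
```

```text
9 rows
[-0.29, -0.44, 0.05, 0, 0, -0.04, -0.26, -0.46, 0.04, 0, 0, -0.04, -0.24, -0.47, 0.05, 0, 0, -0.04, -0.2, -0.48, 0.04, 0, 0, -0.03, -0.18, -0.5, 0.05, 0, 0, -0.04, -0.15, -0.51, 0.04, 0, 0, -0.04, -0.12, -0.51, 0.05, 0, 0, -0.04, -0.08, -0.52, 0.05, 0, 0, -0.04]
[-0.05, -0.52, 0.04, 0, 0, -0.04]
end grasp [ 0.4475 -0.0983  0.1602]
```

{"method": "move_arm", "body": {
  "commands": [-0.29,-0.44,0.05,0,0,-0.04,-0.26,-0.46,0.04,0,0,-0.04,-0.24,-0.47,0.05,0,0,-0.04,-0.2,-0.48,0.04,0,0,-0.03,-0.18,-0.5,0.05,0,0,-0.04,-0.15,-0.51,0.04,0,0,-0.04,-0.12,-0.51,0.05,0,0,-0.04,-0.08,-0.52,0.05,0,0,-0.04],
  "claw": 1
}}

```text
t: 6.35
tool_pos: [0.4532, -0.0621, 0.3149]
tcp_rot: [[-0.95, 0.311, -0.003], [0.311, 0.95, 0.001], [0.003, -0.0, -1.0]]
force: [0.3, 0.2, 0.3]
gripper_width: 0.0858
```

{"method": "move_arm", "body": {
  "commands": [-0.05,-0.52,0.04,0,0,-0.04,0,0,0,0,0,0,0,0,0,0,0,0,0,0,0,0,0,0]
}}

```text
t: 6.75
tool_pos: [0.4454, -0.0984, 0.3124]
tcp_rot: [[-0.967, 0.254, -0.002], [0.254, 0.967, 0.001], [0.002, 0.0, -1.0]]
force: [-0.2, 1.0, 0.8]
gripper_width: 0.0855
```

```bash
python3 - <<'E'
from plan import *
st()
c,im=snap("wrist","w4")
E
```

```text
t 6.75 tcp [ 0.4454 -0.0984  0.3124] grasp [ 0.445  -0.0983  0.1574] jaw 75.3 z [-0.002  0.001 -1.   ] F [-0.2  1.   0.8] w 0.0855 q [-0.38  0.24 -0.48  0.85 -0.   -0.12]
```

View pics/w4.png

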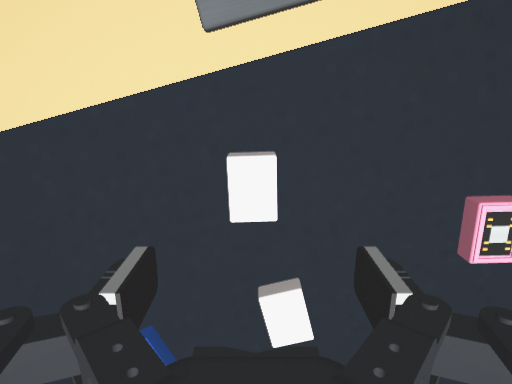

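```bash
python3 - <<'E'
from plan import *
c=robot.calibration("wrist")
im=cv2.imread("pics/w4.png");m=(im.min(2)>215).astype(np.uint8)
n,l,s,ce=cv2.connectedComponentsWithStats(m)
for i in range(1,n):
    if s[i][4]>800:
        r=cv2.minAreaRect(np.argwhere(l==i)[:,::-1].astype(np.float32));B=cv2.boxPoints(r)
        b=np.array([p2w(c,*p,.022)[:2] for p in B]);e=[b[1]-b[0],b[2]-b[1]];k=e[int(np.linalg.norm(e[1])>np.linalg.norm(e[0]))]
        print(r,b.mean(0).round(4),[np.linalg.norm(x).round(4) for x in e],np.degrees(np.arctan2(k[1],k[0])).round(1))
E
```

```text
((251.5, 188.0), (66.0, 49.0), 90.0) [ 0.4465 -0.1026] [np.float64(0.0385), np.float64(0.0554)] -13.8
((285.91064453125, 318.1507568359375), (53.32920837402344, 43.64118194580078), 75.65067291259766) [ 0.5732 -0.1039] [np.float64(0.0389), np.float64(0.0563)] -0.0
```

```bash
python3 - <<'E'
from plan import *
u=np.array([.968,-.25,0]);b=np.array([.4465,-.1026,.011])
R=Rdown(75.5,45)
g=b+.018*(u+[0,0,1])*.7071+[0,0,.0005]
pre=g-R[:,2]*.09
print(g,R[:,2])
plan([(pre,R),(g,R)],dec=3)
E
```

```text
[ 0.45882051 -0.10578195  0.0242278 ] [-0.68458376  0.1770454  -0.70710678]
9 rows
[-0.444, -0.008, 0.172, 0, 0.083, 0, -0.463, -0.008, 0.148, 0, 0.083, -0.001, -0.478, -0.009, 0.121, 0, 0.083, 0, -0.49, -0.008, 0.094, 0, 0.083, 0, -0.498, -0.009, 0.064, 0.001, 0.084, 0, -0.502, -0.008, 0.033, 0, 0.083, -0.001, 0, 0, 0.4, 0, 0, 0, -0.001, 0, 0.4, 0, 0, 0]
[0, 0.001, 0.4, 0, 0, 0]
end grasp [ 0.4588 -0.1058  0.0243]
```

{"method": "move_arm", "body": {
  "commands": [-0.444,-0.008,0.172,0,0.083,0,-0.463,-0.008,0.148,0,0.083,0,-0.478,-0.009,0.121,0,0.083,0,-0.49,-0.008,0.094,0,0.083,0,-0.498,-0.009,0.064,0,0.084,0,-0.502,-0.008,0.033,0,0.083,0,0,0,0,0,0,0]
}}

```text
t: 7.5
tool_pos: [0.6207, -0.1474, 0.1935]
tcp_rot: [[-0.7, 0.252, -0.668], [0.182, 0.968, 0.175], [0.691, 0.001, -0.723]]
force: [-0.9, 0.3, -2.2]
gripper_width: 0.0854
```

```bash
python3 - <<'E'
from plan import *
st()
R=Rdown(75.5,45)
plan([((.4588,-.1058,.0243),R)],dec=3)
E
```

```text
t 7.5 tcp [ 0.6207 -0.1474  0.1935] grasp [ 0.5171 -0.1203  0.0815] jaw 75.4 z [-0.668  0.175 -0.723] F [-0.9  0.3 -2.2] w 0.0854 q [-0.33  1.11  0.59  1.82 -0.05 -0.06]
2 rows
[0.003, -0.003, 0.552, 0.001, 0.007, 0, -0.003, -0.002, 0.553, 0, 0.007, -0.001]
end grasp [ 0.4589 -0.1058  0.0243]
```

{"method": "move_arm", "body": {
  "commands": [0,-0.002,0.368,0,0.005,0,0,-0.002,0.368,0,0.005,0,0,-0.001,0.368,0,0.004,0,0,0,0,0,0,0,0,0,0,0,0,0]
}}

```text
t: 8.0
tool_pos: [0.5648, -0.1337, 0.1474]
tcp_rot: [[-0.697, 0.253, -0.671], [0.182, 0.968, 0.175], [0.694, -0.0, -0.72]]
force: [0.8, 0.4, 0.5]
gripper_width: 0.0853
```

```bash
python3 - <<'E'
from plan import *
st()
c,im=snap("scene","s5");crop(im,200,200,360,320,5,"s5c")
E
```

```text
t 8.0 tcp [ 0.5648 -0.1337  0.1474] grasp [ 0.4608 -0.1065  0.0358] jaw 75.4 z [-0.671  0.175 -0.72 ] F [0.8 0.4 0.5] w 0.0853 q [-0.34  1.04  0.3   1.6  -0.06 -0.06]
```

View pics/s5c.png

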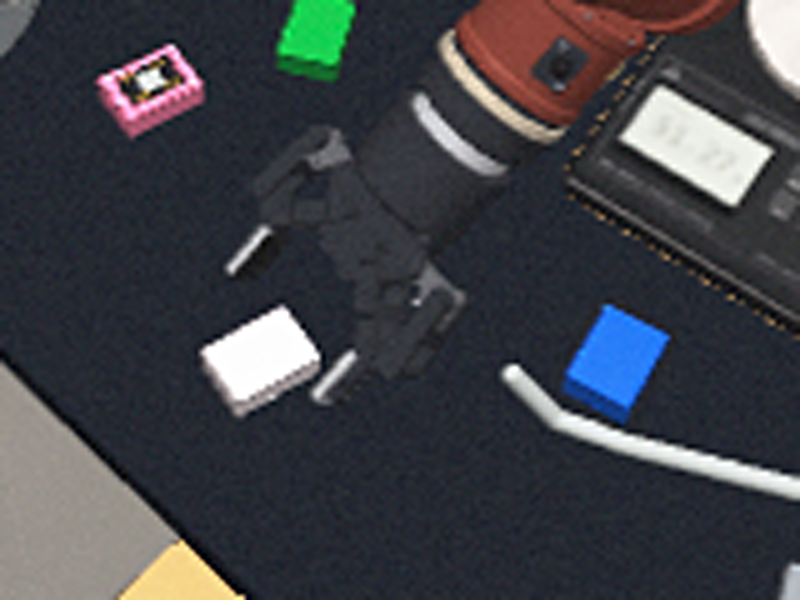

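```bash
python3 - <<'E'
from plan import *
plan([((.4585,-.1058,.0245),Rdown(75.5,45))],dec=3,maxd=.007)
E
```

```text
2 rows
[-0.057, 0.004, 0.069, 0.001, 0.006, -0.001, -0.058, 0.004, 0.069, 0, 0.007, 0]
end grasp [ 0.4585 -0.1058  0.0246]
```

{"method": "move_arm", "body": {
  "commands": [-0.057,0.004,0.069,0,0.006,0,-0.058,0.004,0.069,0,0.007,0,0,0,0,0,0,0]
}}

```text
t: 8.35
tool_pos: [0.5639, -0.1336, 0.1309]
tcp_rot: [[-0.68, 0.254, -0.688], [0.179, 0.967, 0.181], [0.711, 0.0, -0.703]]
force: [-0.1, -0.0, -0.1]
gripper_width: 0.0853
```

{"method": "move_arm", "body": {
  "commands": [0,0,0,0,0,0,0,0,0,0,0,0,0,0,0,0,0,0,0,0,0,0,0,0,0,0,0,0,0,0,0,0,0,0,0,0,0,0,0,0,0,0],
  "claw": 0,
  "squeeze": 40
}}

```text
t: 9.05
tool_pos: [0.5641, -0.1338, 0.1322]
tcp_rot: [[-0.681, 0.254, -0.686], [0.179, 0.967, 0.18], [0.71, -0.0, -0.705]]
force: [2.0, -1.3, 3.5]
gripper_width: 0.0396
```

```bash
python3 - <<'E'
from plan import *
st()
s=robot.get_state();R=np.array(s["tcp_rot"]);g=np.array(s["tool_pos"])+L*R[:,2]
plan([(g+[0,0,.05],R),(g+[-0.03,0,.08],Rdown(75.5,-45))],dec=3,maxd=.03,maxa=7)
E
```

```text
t 9.05 tcp [ 0.5641 -0.1338  0.1322] grasp [ 0.4577 -0.1059  0.023 ] jaw 75.3 z [-0.686  0.18  -0.705] F [ 2.  -1.3  3.5] w 0.0396 q [-0.34  1.07  0.31  1.6  -0.06 -0.06]
15 rows
[0.237, 0, -0.235, 0, 0, 0, 0.236, 0, -0.235, 0, 0, 0, 0.292, -0.008, 0.015, 0, -0.077, 0, 0.293, -0.008, 0.009, 0, -0.077, 0, 0.291, -0.008, 0.005, 0, -0.077, -0.001, 0.289, -0.007, -0.001, 0, -0.077, 0, 0.288, -0.008, -0.005, 0, -0.078, 0, 0.284, -0.008, -0.01, 0, -0.077, 0]
[0.281, -0.008, -0.014, 0, -0.077, 0, 0.278, -0.008, -0.017, 0, -0.077, -0.001, 0.274, -0.007, -0.021, 0, -0.077, 0, 0.269, -0.008, -0.023, 0, -0.077, 0, 0.264, -0.008, -0.025, 0, -0.077, 0, 0.259, -0.008, -0.026, 0, -0.077, 0, 0.254, -0.008, -0.028, 0, -0.077, -0.001]
end grasp [ 0.4277 -0.1059  0.1029]
```

```bash
python3 - <<'E'
from plan import *
s=robot.get_state();R=np.array(s["tcp_rot"]);g=np.array(s["tool_pos"])+L*R[:,2]
plan([(g+[0,0,.05],R),(g+[0.02,0,.08],Rdown(75.5,-45))],dec=3,maxd=.03,maxa=7)
E
```

```text
15 rows
[0.237, 0, -0.235, 0, 0, 0, 0.236, 0, -0.235, 0, 0, 0, 0.258, 0.005, -0.021, 0, -0.077, 0, 0.253, 0.005, -0.021, 0, -0.077, 0, 0.249, 0.005, -0.021, 0, -0.077, -0.001, 0.244, 0.006, -0.021, 0, -0.077, 0, 0.24, 0.005, -0.02, 0, -0.078, 0, 0.236, 0.005, -0.019, 0, -0.077, 0]
[0.232, 0.005, -0.017, 0, -0.077, 0, 0.228, 0.005, -0.014, 0, -0.077, -0.001, 0.224, 0.005, -0.012, 0, -0.077, 0, 0.222, 0.006, -0.008, 0, -0.077, 0, 0.219, 0.005, -0.005, 0, -0.077, 0, 0.217, 0.005, -0.001, 0, -0.077, 0, 0.215, 0.005, 0.003, 0, -0.077, -0.001]
end grasp [ 0.4776 -0.1059  0.1029]
```

{"method": "move_arm", "body": {
  "commands": [0.237,0,-0.235,0,0,0,0.236,0,-0.235,0,0,0,0.258,0.005,-0.021,0,-0.077,0,0.253,0.005,-0.021,0,-0.077,0,0.249,0.005,-0.021,0,-0.077,0,0.244,0.006,-0.021,0,-0.077,0,0.24,0.005,-0.02,0,-0.078,0,0.236,0.005,-0.019,0,-0.077,0]
}}

```text
t: 9.85
tool_pos: [0.4756, -0.1081, 0.242]
tcp_rot: [[-0.966, 0.254, -0.055], [0.253, 0.967, 0.014], [0.056, -0.0, -0.998]]
force: [-0.3, 0.0, -0.5]
gripper_width: 0.0391
```

{"method": "move_arm", "body": {
  "commands": [0.232,0.005,-0.017,0,-0.077,0,0.228,0.005,-0.014,0,-0.077,0,0.224,0.005,-0.012,0,-0.077,0,0.222,0.006,-0.008,0,-0.077,0,0.219,0.005,-0.005,0,-0.077,0,0.217,0.005,-0.001,0,-0.077,0,0.215,0.005,0.003,0,-0.077,0,0,0,0,0,0,0]
}}

```text
t: 10.65
tool_pos: [0.3786, -0.0801, 0.215]
tcp_rot: [[-0.726, 0.255, 0.639], [0.192, 0.967, -0.167], [-0.66, 0.001, -0.751]]
force: [-0.4, -0.1, -1.0]
gripper_width: 0.0388
```

```bash
python3 - <<'E'
from plan import *
st()
c,im=snap("scene","s6");crop(im,200,180,360,300,5,"s6c")
c,im=snap("wrist","w6")
E
```

```text
t 10.65 tcp [ 0.3786 -0.0801  0.215 ] grasp [ 0.4776 -0.106   0.0986] jaw 75.2 z [ 0.639 -0.167 -0.751] F [-0.4 -0.1 -1. ] w 0.0388 q [-0.45  0.21 -1.27 -0.62  0.13 -0.14]
```

View pics/s6c.png

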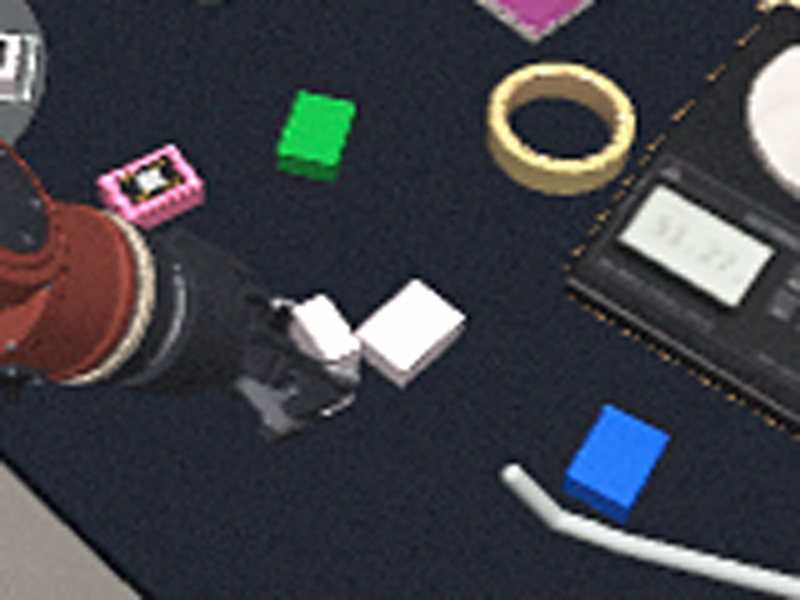

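View pics/w6.png

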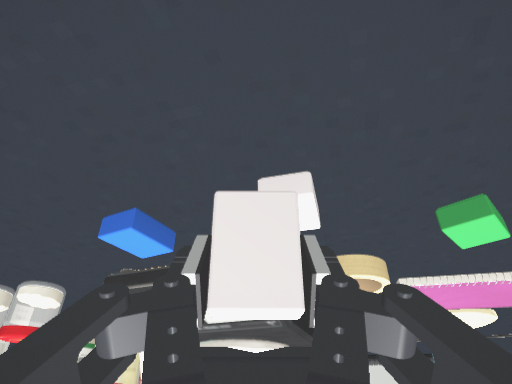

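```bash
python3 - <<'E'
from plan import *
R=Rdown(85,-45)
plan([((.517,-.02,.10),R),((.517,-.02,.045),R)],dec=3,maxd=.025,maxa=6)
E
```

```text
7 rows
[-0.007, 0.251, 0.031, -0.018, -0.011, -0.02, -0.016, 0.249, 0.04, -0.019, -0.011, -0.02, -0.025, 0.246, 0.051, -0.018, -0.011, -0.02, -0.034, 0.242, 0.06, -0.018, -0.011, -0.02, 0.173, 0, 0.173, 0, 0, 0, 0.173, 0.001, 0.172, 0, 0, 0, 0.173, 0, 0.173, 0, 0, 0]
end grasp [ 0.5171 -0.0201  0.0451]
```

{"method": "move_arm", "body": {
  "commands": [-0.007,0.251,0.031,-0.018,-0.011,-0.02,-0.016,0.249,0.04,-0.019,-0.011,-0.02,-0.025,0.246,0.051,-0.018,-0.011,-0.02,-0.034,0.242,0.06,-0.018,-0.011,-0.02,0,0,0,0,0,0,0.173,0,0.173,0,0,0,0.173,0.001,0.172,0,0,0,0,0,0,0,0,0]
}}

```text
t: 11.55
tool_pos: [0.4126, -0.0112, 0.1735]
tcp_rot: [[-0.706, 0.088, 0.703], [0.061, 0.996, -0.063], [-0.705, -0.002, -0.709]]
force: [-0.3, -0.7, -0.8]
gripper_width: 0.0392
```

```bash
python3 - <<'E'
from plan import *
st()
R=Rdown(85,-45)
plan([((.517,-.02,.045),R),((.517,-.02,.040),R)],dec=3,maxd=.025,maxa=6)
E
```

```text
t 11.55 tcp [ 0.4126 -0.0112  0.1735] grasp [ 0.5215 -0.021   0.0636] jaw 85.0 z [ 0.703 -0.063 -0.709] F [-0.3 -0.7 -0.8] w 0.0392 q [-0.25  0.46 -1.3  -0.96  0.11 -0.11]
2 rows
[0.223, 0.005, 0.133, -0.001, -0.002, 0.001, 0.047, 0, 0.047, 0, 0, 0]
end grasp [ 0.5171 -0.0201  0.0401]
```

```bash
python3 - <<'E'
from plan import *
R=Rdown(88,-45)
plan([((.55,-.01,.085),R),((.585,-.005,.085),R)],dec=3,maxd=.025,maxa=6)
E
```

```text
4 rows
[-0.228, 0.05, 0.028, -0.012, -0.001, -0.012, -0.23, 0.044, 0.03, -0.013, -0.001, -0.011, -0.164, 0.042, 0.164, 0, 0, 0, -0.164, 0.041, 0.165, 0, 0, 0]
end grasp [ 0.5851 -0.005   0.0851]
```

{"method": "move_arm", "body": {
  "commands": [-0.228,0.05,0.028,-0.012,-0.001,-0.012,-0.23,0.044,0.03,-0.013,-0.001,-0.011,-0.164,0.042,0.164,0,0,0,-0.164,0.041,0.165,0,0,0,0,0,0,0,0,0]
}}

```text
t: 12.05
tool_pos: [0.4774, -0.0011, 0.1986]
tcp_rot: [[-0.701, 0.034, 0.713], [0.023, 0.999, -0.025], [-0.713, -0.001, -0.701]]
force: [-0.6, -0.8, -0.6]
gripper_width: 0.0392
```

```bash
python3 - <<'E'
from plan import *
st()
R=Rdown(88,-45)
plan([((.585,-.005,.045),R)],dec=3,maxd=.015,maxa=6)
E
```

```text
t 12.05 tcp [ 0.4774 -0.0011  0.1986] grasp [ 0.5879 -0.005   0.09  ] jaw 88.1 z [ 0.713 -0.025 -0.701] F [-0.6 -0.8 -0.6] w 0.0392 q [-0.19  0.39 -1.12 -0.72  0.11 -0.11]
4 rows
[0.109, 0, 0.098, 0, 0.001, 0, 0.109, -0.001, 0.099, 0, 0.002, 0, 0.109, 0, 0.098, 0, 0.001, 0.001, 0.108, 0, 0.099, 0, 0.001, 0]
end grasp [ 0.5851 -0.005   0.0451]
```

{"method": "move_arm", "body": {
  "commands": [0.109,0,0.098,0,0.001,0,0.109,0,0.099,0,0.002,0,0.109,0,0.098,0,0.001,0,0.108,0,0.099,0,0.001,0,0,0,0,0,0,0,0,0,0,0,0,0]
}}

```text
t: 12.65
tool_pos: [0.4725, -0.0008, 0.1529]
tcp_rot: [[-0.709, 0.034, 0.704], [0.024, 0.999, -0.024], [-0.705, -0.0, -0.71]]
force: [-0.8, -0.7, 0.9]
gripper_width: 0.0391
```

```bash
python3 - <<'E'
from plan import *
st()
R=Rdown(88,-45)
plan([((.585,-.005,.040),R)],dec=3,maxd=.015,maxa=6)
c,im=snap("scene","s7");crop(im,200,180,360,300,5,"s7c")
E
```

```text
t 12.65 tcp [ 0.4725 -0.0008  0.1529] grasp [ 0.5816 -0.0045  0.0429] jaw 88.0 z [ 0.704 -0.024 -0.71 ] F [-0.8 -0.7  0.9] w 0.0391 q [-0.19  0.54 -1.15 -0.9   0.11 -0.11]
1 rows
[0.003, -0.004, 0.059, 0, -0.002, 0]
end grasp [ 0.5849 -0.005   0.04  ]
```

View pics/s7c.png

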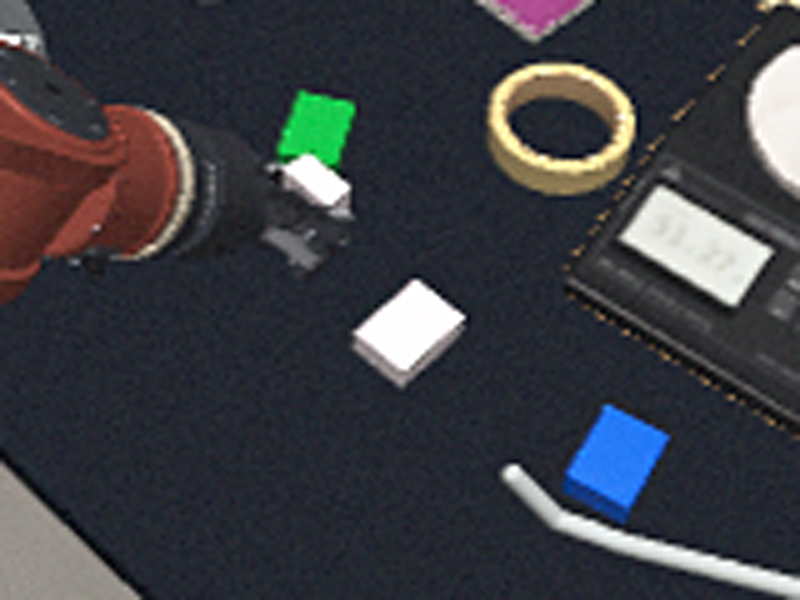

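{"method": "move_arm", "body": {
  "commands": [0.02,0,0.02,0,0,0,0.013,0,0.013,0,0,0,0,0,0,0,0,0]
}}

```text
t: 13.0
tool_pos: [0.4732, -0.0007, 0.1497]
tcp_rot: [[-0.707, 0.034, 0.706], [0.024, 0.999, -0.024], [-0.707, -0.0, -0.708]]
force: [-0.5, 0.1, 4.4]
gripper_width: 0.0389
```

{"method": "move_arm", "body": {
  "commands": [0,0,0,0,0,0,0,0,0,0,0,0,0,0,0,0,0,0,0,0,-0.2,0,0,0,0,0,-0.4,0,0,0,0,0,-0.4,0,0,0,-0.25,0,-0.25,0,0,0,-0.25,0,-0.25,0,0,0],
  "claw": 1
}}

```text
t: 13.8
tool_pos: [0.4189, 0.0013, 0.2557]
tcp_rot: [[-0.71, 0.034, 0.704], [0.024, 0.999, -0.024], [-0.704, 0.0, -0.71]]
force: [1.4, -0.0, -1.1]
gripper_width: 0.0854
```

```bash
python3 - <<'E'
from plan import *
st()
c,im=snap("scene","s8");crop(im,200,180,360,300,5,"s8c")
c,im=snap("wrist","w8")
E
```

```text
t 13.8 tcp [0.4189 0.0013 0.2557] grasp [ 0.528  -0.0024  0.1456] jaw 88.0 z [ 0.704 -0.024 -0.71 ] F [ 1.4 -0.  -1.1] w 0.0854 q [-0.22  0.12 -1.18 -0.5   0.13 -0.13]
```

View pics/s8c.png

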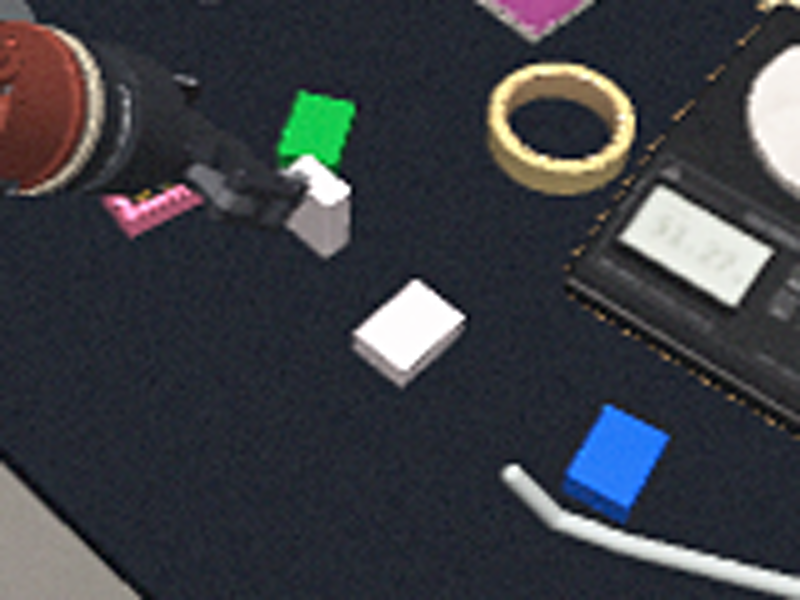

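View pics/w8.png

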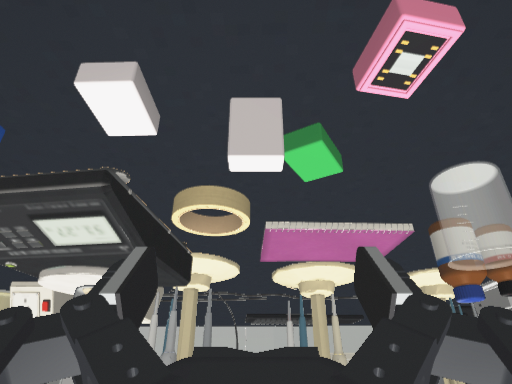

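```bash
python3 - <<'E'
from plan import *
c=robot.calibration("wrist")
for p in [(231,98),(281,98)]: print("near base",p2w(c,*p,0).round(4))
for p in [(229,162),(283,162),(283,171),(229,171)]: print("top",p2w(c,*p,.056).round(4))
for p in [(305,181),(343,161),(321,124),(283,149)]: print("green",p2w(c,*p,.022).round(3))
p0=plan([((.56,-.005,.16),Rdown(90)),((.645,-.010,.12),Rdown(90))],dec=3,maxd=.04)
E
```

```text
near base [ 0.5853 -0.0249  0.    ]
near base [0.5867 0.0138 0.    ]
top [ 0.5903 -0.0249  0.056 ]
top [0.5917 0.0133 0.056 ]
top [0.6037 0.0138 0.056 ]
top [ 0.6023 -0.0262  0.056 ]
green [0.678 0.039 0.022]
green [0.643 0.07  0.022]
green [0.592 0.043 0.022]
green [0.623 0.016 0.022]
9 rows
[-0.333, -0.007, 0.047, -0.002, 0.084, -0.003, -0.336, -0.007, 0.04, -0.001, 0.084, -0.004, -0.338, -0.008, 0.03, -0.002, 0.083, -0.003, -0.339, -0.008, 0.022, -0.001, 0.084, -0.003, -0.339, -0.009, 0.012, -0.002, 0.084, -0.004, -0.338, -0.009, 0.004, -0.001, 0.084, -0.003, -0.378, -0.022, 0.178, 0, 0, 0, -0.378, -0.022, 0.177, 0, 0, 0]
[-0.378, -0.022, 0.178, 0, 0, 0]
end grasp [ 0.645  -0.0101  0.12  ]
```

{"method": "move_arm", "body": {
  "commands": [-0.333,-0.007,0.047,-0.002,0.084,-0.003,-0.336,-0.007,0.04,-0.001,0.084,-0.004,-0.338,-0.008,0.03,-0.002,0.083,-0.003,-0.339,-0.008,0.022,-0.001,0.084,-0.003,-0.339,-0.009,0.012,-0.002,0.084,-0.004,-0.338,-0.009,0.004,-0.001,0.084,-0.003,-0.378,-0.022,0.1,0,0,0,-0.378,-0.022,0.1,0,0,0],
  "claw": 0
}}

```text
t: 14.7
tool_pos: [0.6027, -0.0088, 0.2948]
tcp_rot: [[-0.996, 0.005, 0.086], [0.005, 1.0, -0.0], [-0.086, 0.0, -0.996]]
force: [1.1, 0.3, -0.1]
gripper_width: -0.0004
```

{"method": "move_arm", "body": {
  "commands": [-0.378,-0.022,0.178,0,0,0,0,0,0,0,0,0,0,0,0,0,0,0]
}}

```text
t: 15.0
tool_pos: [0.6301, -0.0105, 0.2836]
tcp_rot: [[-0.996, 0.005, 0.084], [0.005, 1.0, 0.0], [-0.084, 0.0, -0.996]]
force: [-0.5, 0.7, -0.3]
gripper_width: -0.0001
```

```bash
python3 - <<'E'
from plan import *
st()
plan([((.645,-.010,.056),Rdown(90))],dec=3,maxd=.03)
plan([((.645,-.010,.056),Rdown(90)),((.575,-.01,.056),Rdown(90))],dec=3,maxd=.012)
c,im=snap("scene","s9");crop(im,200,180,360,300,5,"s9c")
E
```

```text
t 15.0 tcp [ 0.6301 -0.0105  0.2836] grasp [ 0.6432 -0.0105  0.1292] jaw 89.7 z [ 0.084  0.    -0.996] F [-0.5  0.7 -0.3] w -0.0001 q [-0.14  0.53 -0.11  0.84  0.01 -0.13]
3 rows
[-0.039, 0.002, 0.326, 0, 0.018, -0.001, -0.048, 0.003, 0.326, 0, 0.018, -0.001, -0.057, 0.002, 0.326, 0, 0.018, -0.001]
end grasp [ 0.6449 -0.01    0.056 ]
13 rows
[-0.017, 0.001, 0.139, 0, 0.008, 0, -0.018, 0.001, 0.14, 0, 0.007, -0.001, -0.02, 0.001, 0.139, 0, 0.008, 0, -0.022, 0.001, 0.14, 0, 0.008, -0.001, -0.023, 0.001, 0.139, 0, 0.007, 0, -0.025, 0.001, 0.14, 0, 0.008, -0.001, -0.027, 0.001, 0.14, 0, 0.008, 0, 0.156, 0, 0, 0, 0, 0]
[0.155, 0, 0, 0, 0, 0, 0.156, 0, 0, 0, 0, 0, 0.156, 0, 0, 0, 0, 0, 0.155, 0, 0, 0, 0, 0, 0.156, 0, 0, 0, 0, 0]
end grasp [ 0.5749 -0.01    0.056 ]
```

View pics/s9c.png

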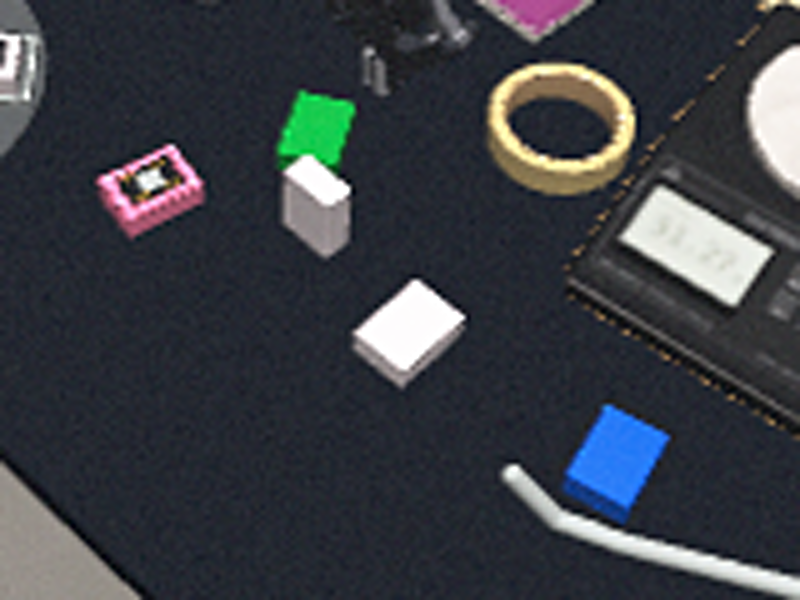

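{"method": "move_arm", "body": {
  "commands": [-0.039,0.01,0.326,0,0.018,0,-0.048,0.01,0.326,0,0.018,0,-0.057,0.01,0.326,0,0.018,0,0,0,0,0,0,0,0,0,0,0,0,0,0.13,0,0,0,0,0,0.13,0,0,0,0,0]
}}

```text
t: 15.75
tool_pos: [0.6259, -0.0084, 0.2152]
tcp_rot: [[-1.0, 0.005, 0.006], [0.005, 1.0, -0.0], [-0.006, -0.0, -1.0]]
force: [-0.2, 1.3, 0.1]
gripper_width: -0.0003
```

{"method": "move_arm", "body": {
  "commands": [0.13,0,0,0,0,0,0.13,0,0,0,0,0,0.13,0,0,0,0,0,0.13,0,0,0,0,0,0.13,0,0,0,0,0,0,0,0,0,0,0]
}}

```text
t: 16.35
tool_pos: [0.5759, -0.008, 0.2132]
tcp_rot: [[-1.0, 0.005, 0.001], [0.005, 1.0, 0.0], [-0.001, 0.0, -1.0]]
force: [-1.1, 0.5, 0.6]
gripper_width: 0.0001
```

```bash
python3 - <<'E'
from plan import *
st()
c,im=snap("scene","s10");crop(im,200,180,360,300,5,"s10c")
E
```

```text
t 16.35 tcp [ 0.5759 -0.008   0.2132] grasp [ 0.5761 -0.0079  0.0582] jaw 89.7 z [ 0.001  0.    -1.   ] F [-1.1  0.5  0.6] w 0.0001 q [-0.14  0.56 -0.28  0.73  0.   -0.14]
```

View pics/s10c.png

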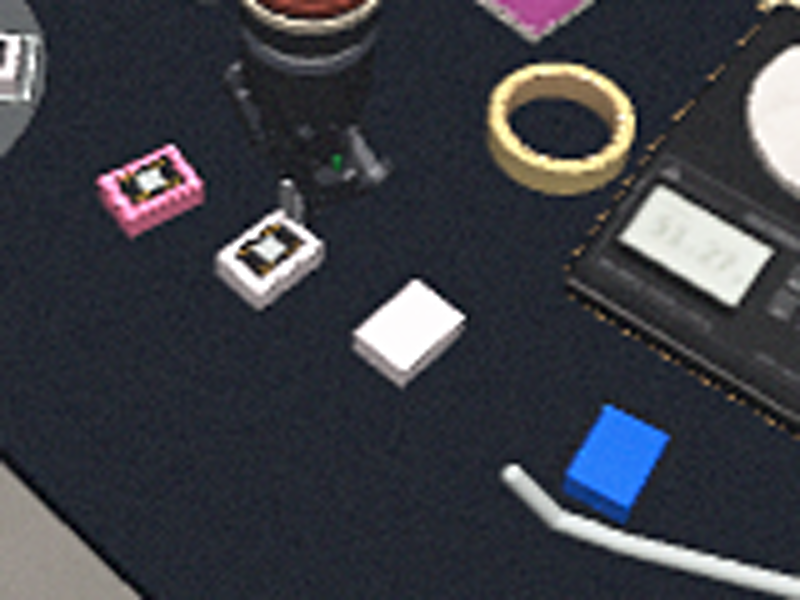

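Toppled face up. Go above it and pick it.

```bash
python3 - <<'E'
from plan import *
plan([((.576,-.008,.15),Rdown(88)),((.545,-.006,.155),Rdown(88))],dec=2)
E
```

```text
4 rows
[0, 0, -0.41, 0, 0, 0.01, 0, 0, -0.41, 0, 0, 0, 0.01, 0, -0.4, 0, 0, 0.01, 0.41, 0.01, -0.07, 0, 0, 0]
end grasp [ 0.5454 -0.0062  0.155 ]
```

{"method": "move_arm", "body": {
  "commands": [0,0,-0.41,0,0,0.01,0,0,-0.41,0,0,0,0,0,-0.4,0,0,0.01,0.41,0.01,-0.07,0,0,0,0,0,0,0,0,0,0,0,0,0,0,0],
  "claw": 1
}}

```text
t: 17.0
tool_pos: [0.5465, -0.0062, 0.31]
tcp_rot: [[-0.999, 0.036, 0.003], [0.036, 0.999, 0.0], [-0.003, 0.0, -1.0]]
force: [0.9, 0.8, 0.1]
gripper_width: 0.0847
```

```bash
cat >> plan.py <<'E'
def find(fn,c,z=.022,thr=190,vmax=384):
    im=cv2.imread(fn);hsv=cv2.cvtColor(im,cv2.COLOR_BGR2HSV);m=((hsv[:,:,2]>thr)&(hsv[:,:,1]<30)).astype(np.uint8)
    n,l,s,ce=cv2.connectedComponentsWithStats(m)
    for i in range(1,n):
        if s[i][4]>600:
            r=cv2.minAreaRect(np.argwhere(l==i)[:,::-1].astype(np.float32));B=cv2.boxPoints(r)
            b=np.array([p2w(c,*p,z)[:2] for p in B]);e=[b[1]-b[0],b[2]-b[1]];k=e[int(np.linalg.norm(e[1])>np.linalg.norm(e[0]))]
            print(np.round(r[0]),b.mean(0).round(4),[float(np.linalg.norm(x).round(4)) for x in e],"axis",(np.degrees(np.arctan2(k[1],k[0]))%180).round(1))
E
python3 - <<'E'
from plan import *
st()
c,im=snap("wrist","w11");find("pics/w11.png",c)
E
```

```text
t 17.0 tcp [ 0.5465 -0.0062  0.31  ] grasp [ 0.547  -0.0062  0.155 ] jaw 87.9 z [ 0.003  0.    -1.   ] F [0.9 0.8 0.1] w 0.0847 q [-0.15  0.4  -0.25  0.91  0.   -0.11]
[376. 168.] [0.537  0.0882] [0.0564, 0.0377] axis 166.8
[259. 191.] [ 0.5519 -0.0043] [0.0553, 0.039] axis 176.8
[139. 219.] [ 0.5723 -0.1039] [0.0397, 0.0587] axis 179.8
```

View pics/w11.png

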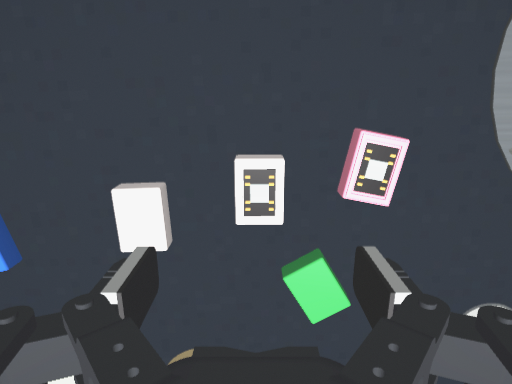

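```bash
python3 - <<'E'
from plan import *
plan([((.552,-.0045,.035),Rdown(87.5)),((.552,-.0045,.0285),Rdown(87.5))],dec=3,maxd=.04)
E
```

```text
5 rows
[-0.016, 0.006, 0.399, 0, 0, 0.001, -0.015, 0.007, 0.399, 0, 0.001, 0.001, -0.017, 0.006, 0.4, 0, 0, 0.002, -0.016, 0.007, 0.399, 0, 0.001, 0.001, 0, 0, 0.087, 0, 0, 0]
end grasp [ 0.552  -0.0045  0.0285]
```

{"method": "move_arm", "body": {
  "commands": [-0.016,0.006,0.399,0,0,0.001,-0.015,0.007,0.399,0,0.001,0.001,-0.017,0.006,0.4,0,0,0.002,-0.016,0.007,0.399,0,0.001,0.001,0,0,0.087,0,0,0,0,0,0,0,0,0]
}}

```text
t: 17.65
tool_pos: [0.5513, -0.0044, 0.1824]
tcp_rot: [[-0.999, 0.044, -0.003], [0.044, 0.999, 0.001], [0.003, 0.0, -1.0]]
force: [-0.3, 0.1, 0.4]
gripper_width: 0.0853
```

{"method": "move_arm", "body": {
  "commands": [0,0,0,0,0,0,0,0,0,0,0,0,0,0,0,0,0,0,0,0,0,0,0,0,0,0,0,0,0,0,0,0,0,0,0,0,0,0,0,0,0,0],
  "claw": 0
}}

```text
t: 18.35
tool_pos: [0.5519, -0.0045, 0.1848]
tcp_rot: [[-0.999, 0.044, 0.001], [0.044, 0.999, -0.0], [-0.001, -0.0, -1.0]]
force: [-0.1, 0.1, 6.3]
gripper_width: 0.0388
```

```bash
python3 - <<'E'
from plan import *
st()
a=np.radians(223.8);pk=np.array([.4675,.304])+.08*np.array([np.cos(a),np.sin(a)]);print(pk)
plan([((.552,-.0045,.15),Rdown(87.5)),((*pk,.15),Rdown(133.8))],dec=3)
E
```

```text
t 18.35 tcp [ 0.5519 -0.0045  0.1848] grasp [ 0.5521 -0.0045  0.0298] jaw 87.5 z [ 0.001 -0.    -1.   ] F [-0.1  0.1  6.3] w 0.0388 q [-0.14  0.56 -0.38  0.63  0.   -0.1 ]
[0.40975918 0.24862855]
10 rows
[-0.001, 0, -0.534, 0, 0, 0, -0.001, 0, -0.534, 0, 0.001, 0, -0.001, 0, -0.534, 0, 0, 0, 0.292, 0.47, 0, 0, 0, -0.074, 0.236, 0.5, 0, 0, 0, -0.073, 0.176, 0.524, 0, 0, 0, -0.074, 0.115, 0.541, 0, 0, 0, -0.073, 0.052, 0.551, 0, 0, 0, -0.074]
[-0.012, 0.553, 0, 0, 0, -0.073, -0.076, 0.548, 0, 0, 0, -0.074]
end grasp [0.4097 0.2487 0.15  ]
```

{"method": "move_arm", "body": {
  "commands": [0,0,-0.534,0,0,0,0,0,-0.534,0,0,0,0,0,-0.534,0,0,0,0.292,0.47,0,0,0,-0.074,0.236,0.5,0,0,0,-0.073,0.176,0.524,0,0,0,-0.074,0.115,0.541,0,0,0,-0.073,0.052,0.551,0,0,0,-0.074]
}}

```text
t: 19.15
tool_pos: [0.4489, 0.1776, 0.3045]
tcp_rot: [[-0.859, -0.513, 0.001], [-0.513, 0.859, 0.001], [-0.001, 0.0, -1.0]]
force: [0.9, 0.7, -0.8]
gripper_width: 0.0386
```

{"method": "move_arm", "body": {
  "commands": [-0.012,0.553,0,0,0,-0.073,-0.076,0.548,0,0,0,-0.074,0,0,0,0,0,0,0,0,0,0,0,0]
}}

```text
t: 19.55
tool_pos: [0.4088, 0.2494, 0.3044]
tcp_rot: [[-0.72, -0.694, 0.0], [-0.694, 0.72, 0.0], [-0.0, 0.0, -1.0]]
force: [0.1, 0.3, -0.7]
gripper_width: 0.0387
```

```bash
python3 - <<'E'
from plan import *
st()
c,im=snap("wrist","w12")
plan([((.4098,.2486,.15),Rdown(133.8)),((.4098,.2486,.0385),Rdown(133.8))],dec=3)
E
```

```text
t 19.55 tcp [0.4088 0.2494 0.3044] grasp [0.4089 0.2495 0.1494] jaw 133.9 z [ 0.  0. -1.] F [ 0.1  0.3 -0.7] w 0.0387 q [ 0.39  0.29 -0.44  0.84  0.   -0.37]
4 rows
[-0.004, -0.005, -0.01, 0, 0, 0, 0, 0, 0.496, 0, 0, 0, 0, 0, 0.495, 0, 0, 0, 0.001, -0.001, 0.496, 0, 0, 0]
end grasp [0.4098 0.2486 0.0385]
```

View pics/w12.png

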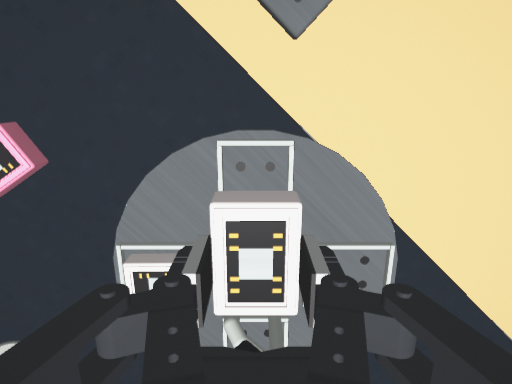

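```bash
python3 - <<'E'
from plan import *
c=robot.calibration("wrist")
m=np.mean([p2w(c,*p,.016) for p in [(217,140),(294,140)]],0)[:2];print(m, m+.038*np.array([.722,.692]))
b=np.array([p2w(c,*p,.1417)[:2] for p in [(210,205),(301,205),(300,315),(214,315)]]);print(b.mean(0))
E
```

```text
[0.38238656 0.2225767 ] [0.40982256 0.2488727 ]
[0.4091479  0.24840151]
```

{"method": "move_arm", "body": {
  "commands": [-0.004,-0.005,-0.01,0,0,0,0,0,0.496,0,0,0,0,0,0.495,0,0,0,0,0,0.35,0,0,0,0,0,0.12,0,0,0,0,0,0.03,0,0,0,0,0,0,0,0,0]
}}

```text
t: 20.3
tool_pos: [0.4101, 0.248, 0.1932]
tcp_rot: [[-0.723, -0.691, -0.001], [-0.691, 0.723, -0.0], [0.001, 0.001, -1.0]]
force: [-0.5, -0.1, -0.6]
gripper_width: 0.0388
```

{"method": "move_arm", "body": {
  "commands": [0,0,0,0,0,0,0,0,0,0,0,0,0,0,0,0,0,0,0,0,-0.2,0,0,0,0,0,-0.6,0,0,0,0,0,-0.6,0,0,0,0,0,-0.6,0,0,0,0,0,0,0,0,0],
  "claw": 0.75
}}

```text
t: 21.1
tool_pos: [0.4115, 0.2494, 0.3485]
tcp_rot: [[-0.721, -0.693, 0.008], [-0.693, 0.721, 0.004], [-0.009, -0.003, -1.0]]
force: [1.4, 0.4, -0.4]
gripper_width: 0.064
```

```bash
python3 - <<'E'
from plan import *
st()
c,im=snap("wrist","w13")
c,im=snap("top","t13");crop(im,140,140,410,275,2.95,"t13c")
plan([((.5,.02,.17),Rdown(90)),((.58,-.104,.17),Rdown(90))],dec=2)
E
```

```text
t 21.1 tcp [0.4115 0.2494 0.3485] grasp [0.4127 0.25   0.1935] jaw 133.8 z [ 0.008  0.004 -1.   ] F [ 1.4  0.4 -0.4] w 0.064 q [ 0.39  0.25 -0.37  0.95  0.   -0.37]
10 rows
[0.21, -0.51, 0.04, 0, 0, 0.08, 0.14, -0.52, 0.04, 0, 0, 0.08, 0.08, -0.54, 0.04, 0, 0, 0.08, 0, -0.55, 0.05, 0, 0, 0.08, -0.06, -0.54, 0.04, 0, 0, 0.09, -0.14, -0.53, 0.04, 0, 0, 0.08, -0.27, -0.41, 0, 0, 0, 0, -0.26, -0.42, 0, 0, 0, 0]
[-0.27, -0.41, 0, 0, 0, 0, -0.27, -0.41, 0, 0, 0, 0]
end grasp [ 0.5803 -0.1037  0.17  ]
```

View pics/w13.png

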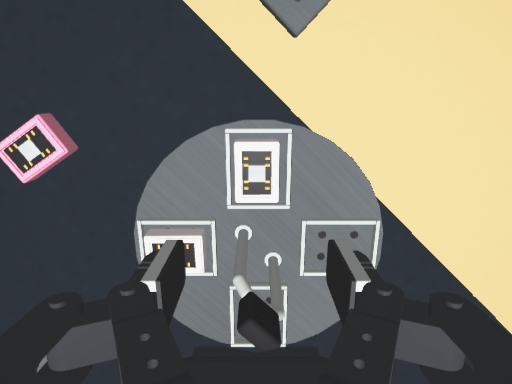

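View pics/t13c.png

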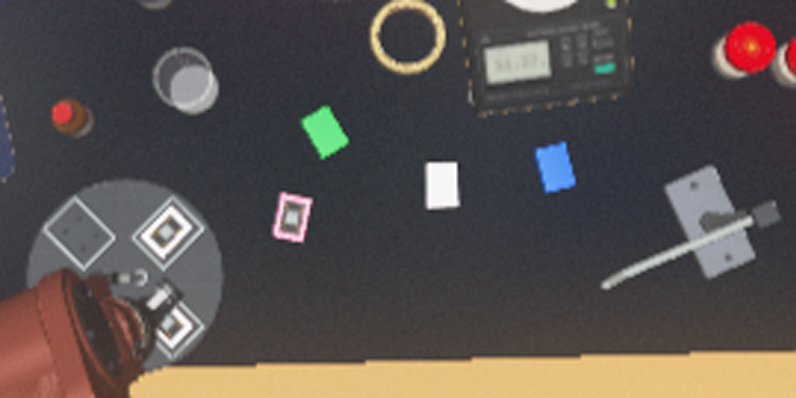

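{"method": "move_arm", "body": {
  "commands": [0.21,-0.51,0.04,0,0,0.08,0.14,-0.52,0.04,0,0,0.08,0.08,-0.54,0.04,0,0,0.08,0,-0.55,0.05,0,0,0.08,-0.06,-0.54,0.04,0,0,0.09,-0.14,-0.53,0.04,0,0,0.08,-0.27,-0.41,0,0,0,0,-0.26,-0.42,0,0,0,0],
  "claw": 1
}}

```text
t: 22.0
tool_pos: [0.5393, -0.0439, 0.3221]
tcp_rot: [[-1.0, 0.006, -0.004], [0.006, 1.0, 0.001], [0.004, 0.001, -1.0]]
force: [0.2, 1.0, 0.0]
gripper_width: 0.0856
```

{"method": "move_arm", "body": {
  "commands": [-0.27,-0.41,0,0,0,0,-0.2,-0.41,0,0,0,0,0,0,0,0,0,0,0,0,0,0,0,0]
}}

```text
t: 22.4
tool_pos: [0.5739, -0.1044, 0.322]
tcp_rot: [[-1.0, 0.006, -0.004], [0.006, 1.0, 0.001], [0.004, 0.001, -1.0]]
force: [-0.4, -0.1, 0.3]
gripper_width: 0.0853
```

```bash
python3 - <<'E'
from plan import *
st()
c,im=snap("wrist","w14");find("pics/w14.png",c)
E
```

```text
t 22.4 tcp [ 0.5739 -0.1044  0.322 ] grasp [ 0.5733 -0.1042  0.167 ] jaw 89.6 z [-0.004  0.001 -1.   ] F [-0.4 -0.1  0.3] w 0.0853 q [-0.31  0.46 -0.13  0.99  0.   -0.3 ]
[495. 139.] [0.5385 0.0885] [0.0556, 0.0343] axis 166.7
[256. 181.] [ 0.5722 -0.1039] [0.0381, 0.0559] axis 0.7
[167. 349.] [ 0.7382 -0.1916] [0.0442, 0.0377] axis 96.1
```

View pics/w14.png

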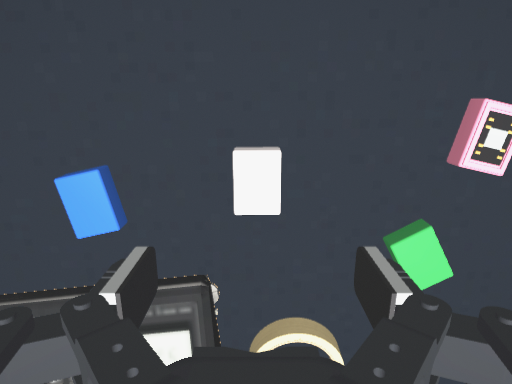

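```bash
python3 - <<'E'
from plan import *
R=Rdown(90,-45)
b=np.array([.5722,-.104,.011]);g=b-.0175*R[:,2]+[0,0,.0008];print(g)
plan([(g-R[:,2]*.08,R)],dec=3,maxd=.04,maxa=7.5)
E
```

```text
[ 0.55982563 -0.104       0.02417437]
7 rows
[0.365, -0.002, 0.179, 0, -0.072, 0, 0.383, -0.003, 0.162, 0, -0.072, -0.001, 0.398, -0.001, 0.145, 0, -0.071, 0, 0.412, -0.003, 0.125, 0, -0.072, -0.001, 0.424, -0.001, 0.104, 0, -0.072, 0, 0.433, -0.002, 0.082, -0.001, -0.072, -0.001, 0.439, -0.001, 0.059, 0, -0.071, 0]
end grasp [ 0.5032 -0.1039  0.0807]
```

{"method": "move_arm", "body": {
  "commands": [0.365,-0.002,0.179,0,-0.072,0,0.383,-0.003,0.162,0,-0.072,0,0.398,-0.001,0.145,0,-0.071,0,0.412,-0.003,0.125,0,-0.072,0,0.424,-0.001,0.104,0,-0.072,0,0.433,-0.002,0.082,0,-0.072,0,0.439,-0.001,0.059,0,-0.071,0,0,0,0,0,0,0]
}}

```text
t: 23.25
tool_pos: [0.4076, -0.1034, 0.2016]
tcp_rot: [[-0.758, 0.006, 0.652], [0.008, 1.0, 0.001], [-0.652, 0.006, -0.758]]
force: [-0.6, -0.1, -0.3]
gripper_width: 0.0854
```

```bash
python3 - <<'E'
from plan import *
st()
R=Rdown(90,-45)
plan([((.5598,-.104,.0242),R)],dec=3,maxd=.014,maxa=7.5)
E
```

```text
t 23.25 tcp [ 0.4076 -0.1034  0.2016] grasp [ 0.5086 -0.1033  0.084 ] jaw 89.7 z [ 0.652  0.001 -0.758] F [-0.6 -0.1 -0.3] w 0.0854 q [-0.55  0.28 -1.17 -0.51  0.35 -0.43]
6 rows
[0.026, -0.002, 0.175, 0, -0.008, -0.001, 0.029, -0.001, 0.175, 0, -0.008, -0.001, 0.031, -0.002, 0.175, 0, -0.008, -0.001, 0.033, -0.001, 0.175, 0, -0.008, -0.001, 0.035, -0.002, 0.175, 0, -0.008, 0, 0.037, -0.001, 0.175, 0, -0.008, -0.001]
end grasp [ 0.5598 -0.1039  0.0242]
```

{"method": "move_arm", "body": {
  "commands": [0.026,-0.002,0.175,0,-0.008,0,0.029,-0.001,0.175,0,-0.008,-0.001,0.031,-0.002,0.175,0,-0.008,-0.001,0.033,-0.001,0.175,0,-0.008,-0.001,0.035,-0.002,0.175,0,-0.008,0,0.034,-0.001,0.14,0,-0.008,-0.001,0,0,0,0,0,0,0,0,0,0,0,0]
}}

```text
t: 24.05
tool_pos: [0.4528, -0.1059, 0.1382]
tcp_rot: [[-0.706, 0.0, 0.708], [-0.0, 1.0, -0.001], [-0.708, -0.001, -0.706]]
force: [0.4, 0.4, 0.1]
gripper_width: 0.0853
```

```bash
python3 - <<'E'
from plan import *
st()
R=Rdown(90,-45)
plan([((.5598,-.104,.0242),R)],dec=3,maxd=.014,maxa=7.5)
E
```

```text
t 24.05 tcp [ 0.4528 -0.1059  0.1382] grasp [ 0.5625 -0.1061  0.0287] jaw 90.0 z [ 0.708 -0.001 -0.706] F [0.4 0.4 0.1] w 0.0853 q [-0.5   0.58 -1.15 -0.89  0.35 -0.37]
1 rows
[0.066, 0.026, 0.017, 0, 0.001, 0]
end grasp [ 0.5598 -0.1041  0.0242]
```

{"method": "move_arm", "body": {
  "commands": [0.066,0.026,0.017,0,0,0,0,0,0,0,0,0,0,0,0,0,0,0]
}}

```text
t: 24.35
tool_pos: [0.4498, -0.1044, 0.134]
tcp_rot: [[-0.705, 0.001, 0.709], [0.0, 1.0, -0.002], [-0.709, -0.001, -0.705]]
force: [1.0, 0.1, -0.2]
gripper_width: 0.0855
```

{"method": "move_arm", "body": {
  "commands": [0,0,0,0,0,0,0,0,0,0,0,0,0,0,0,0,0,0,0,0,0,0,0,0,0,0,0,0,0,0,0,0,0,0,0,0,0,0,0,0,0,0],
  "claw": 0
}}

```text
t: 25.05
tool_pos: [0.45, -0.1046, 0.134]
tcp_rot: [[-0.705, 0.001, 0.71], [-0.0, 1.0, -0.002], [-0.71, -0.002, -0.705]]
force: [-2.1, 0.4, 5.5]
gripper_width: 0.0393
```

```bash
python3 - <<'E'
from plan import *
st()
s=robot.get_state();R=np.array(s["tcp_rot"]);g=np.array(s["tool_pos"])+L*R[:,2]
plan([(g+[0,0,.05],R),((.50,-.06,.10),Rdown(90,0)),((.465,-.04,.09),Rdown(90,45))],dec=3,maxd=.03,maxa=7)
E
```

```text
t 25.05 tcp [ 0.45   -0.1046  0.134 ] grasp [ 0.56   -0.1049  0.0248] jaw 89.9 z [ 0.71  -0.002 -0.705] F [-2.1  0.4  5.5] w 0.0393 q [-0.5   0.6  -1.17 -0.92  0.35 -0.37]
16 rows
[-0.237, -0.001, -0.235, 0, 0, 0, -0.236, 0, -0.235, 0, 0, 0, -0.186, 0.085, -0.102, 0, 0.072, 0, -0.173, 0.084, -0.096, 0, 0.072, 0, -0.162, 0.085, -0.089, -0.001, 0.071, 0, -0.15, 0.085, -0.08, 0, 0.072, 0, -0.141, 0.085, -0.07, 0, 0.072, 0, -0.132, 0.085, -0.059, 0, 0.072, 0]
[-0.124, 0.085, -0.048, 0, 0.071, 0, -0.165, 0.038, 0.032, 0, 0.071, 0, -0.167, 0.038, 0.04, 0, 0.072, 0, -0.171, 0.038, 0.046, 0, 0.071, 0, -0.174, 0.039, 0.053, 0, 0.072, 0, -0.18, 0.038, 0.059, 0, 0.071, 0, -0.185, 0.038, 0.065, 0, 0.072, 0, -0.191, 0.038, 0.07, 0, 0.071, 0]
end grasp [ 0.465  -0.04    0.0899]
```

{"method": "move_arm", "body": {
  "commands": [-0.237,0,-0.235,0,0,0,-0.236,0,-0.235,0,0,0,-0.186,0.085,-0.102,0,0.072,0,-0.173,0.084,-0.096,0,0.072,0,-0.162,0.085,-0.089,0,0.071,0,-0.15,0.085,-0.08,0,0.072,0,-0.141,0.085,-0.07,0,0.072,0,-0.132,0.085,-0.059,0,0.072,0]
}}

```text
t: 25.85
tool_pos: [0.4886, -0.0686, 0.2462]
tcp_rot: [[-0.989, 0.002, 0.147], [0.002, 1.0, -0.001], [-0.147, -0.001, -0.989]]
force: [0.0, -0.6, -2.2]
gripper_width: 0.0394
```

{"method": "move_arm", "body": {
  "commands": [-0.124,0.085,-0.048,0,0.071,0,-0.165,0.038,0.032,0,0.071,0,-0.167,0.038,0.04,0,0.072,0,-0.171,0.038,0.046,0,0.071,0,-0.174,0.039,0.053,0,0.072,0,-0.18,0.038,0.059,0,0.071,0,-0.185,0.038,0.065,0,0.072,0,-0.191,0.038,0.07,0,0.071,0]
}}

```text
t: 26.65
tool_pos: [0.5745, -0.0426, 0.197]
tcp_rot: [[-0.732, 0.002, -0.681], [0.002, 1.0, 0.001], [0.681, -0.001, -0.732]]
force: [0.8, 0.4, -0.8]
gripper_width: 0.039
```

```bash
python3 - <<'E'
from plan import *
st()
R=Rdown(90,45)
plan([((.465,-.04,.045),R)],dec=3,maxd=.015,maxa=6)
c,im=snap("scene","s15");crop(im,200,180,360,300,5,"s15c")
E
```

```text
t 26.65 tcp [ 0.5745 -0.0426  0.197 ] grasp [ 0.4688 -0.0425  0.0835] jaw 89.9 z [-0.681  0.001 -0.732] F [ 0.8  0.4 -0.8] w 0.039 q [-0.17  0.96  0.28  1.64 -0.12 -0.12]
3 rows
[-0.129, 0.012, 0.137, 0, 0.008, 0, -0.13, 0.012, 0.136, 0, 0.007, -0.001, -0.132, 0.011, 0.135, 0.001, 0.008, 0]
end grasp [ 0.4649 -0.0401  0.0451]
```

View pics/s15c.png

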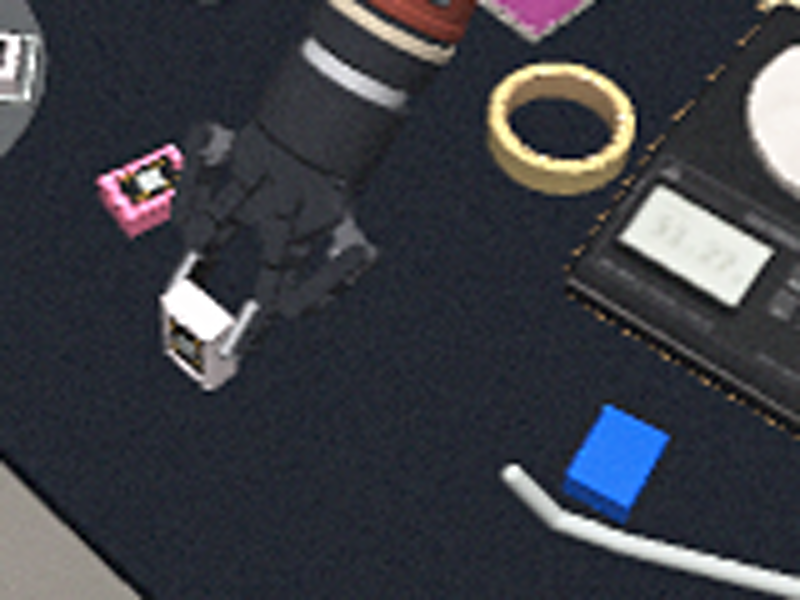

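{"method": "move_arm", "body": {
  "commands": [-0.129,0.012,0.137,0,0.008,0,-0.13,0.012,0.136,0,0.007,0,-0.132,0.011,0.135,0,0.008,0,0,0,0,0,0,0,0,0,0,0,0,0,0,0,0,0,0,0]
}}

```text
t: 27.3
tool_pos: [0.5744, -0.0403, 0.1563]
tcp_rot: [[-0.711, 0.002, -0.703], [0.002, 1.0, 0.001], [0.703, -0.001, -0.711]]
force: [-0.3, 0.8, 0.0]
gripper_width: 0.0391
```

```bash
python3 - <<'E'
from plan import *
st()
plan([((.465,-.04,.040),Rdown(90,45))],dec=3,maxd=.015,maxa=6)
E
```

```text
t 27.3 tcp [ 0.5744 -0.0403  0.1563] grasp [ 0.4654 -0.0401  0.0461] jaw 89.9 z [-0.703  0.001 -0.711] F [-0.3  0.8  0. ] w 0.0391 q [-0.17  1.02  0.29  1.61 -0.12 -0.12]
1 rows
[-0.065, 0.004, 0.062, 0.001, 0.004, -0.001]
end grasp [ 0.4649 -0.0401  0.04  ]
```

{"method": "move_arm", "body": {
  "commands": [-0.04,0.002,0.04,0,0.003,0,0,0,0,0,0,0,-0.016,0,0.016,0,0,0,0,0,0,0,0,0]
}}

```text
t: 27.7
tool_pos: [0.5745, -0.0401, 0.1516]
tcp_rot: [[-0.707, 0.002, -0.708], [0.002, 1.0, 0.001], [0.708, -0.001, -0.707]]
force: [4.0, -0.1, 17.5]
gripper_width: 0.0394
```

{"method": "move_arm", "body": {
  "commands": [0.01,0,-0.01,0,0,0,0,0,0,0,0,0]
}}

```text
t: 27.9
tool_pos: [0.5745, -0.0401, 0.1517]
tcp_rot: [[-0.707, 0.002, -0.707], [0.002, 1.0, 0.001], [0.707, -0.001, -0.707]]
force: [2.1, 0.4, 9.5]
gripper_width: 0.0391
```

{"method": "move_arm", "body": {
  "commands": [0,0,0,0,0,0,0,0,0,0,0,0,0,0,0,0,0,0,0,0,0,0,0,0,0,0,-0.15,0,0,0,0,0,-0.4,0,0,0,0,0,-0.4,0,0,0,0.2,0,-0.2,0,0,0],
  "claw": 1
}}

```text
t: 28.7
tool_pos: [0.626, -0.0401, 0.2219]
tcp_rot: [[-0.707, 0.002, -0.707], [0.002, 1.0, 0.001], [0.707, -0.0, -0.707]]
force: [-0.1, -0.4, -0.4]
gripper_width: 0.0855
```

```bash
python3 - <<'E'
from plan import *
st()
c,im=snap("scene","s16");crop(im,200,180,360,300,5,"s16c")
p=plan([((.50,-.045,.15),Rdown(90)),((.405,-.041,.13),Rdown(90))],dec=3,maxd=.04)
E
```

```text
t 28.7 tcp [ 0.626  -0.0401  0.2219] grasp [ 0.5164 -0.0399  0.1124] jaw 89.9 z [-0.707  0.001 -0.707] F [-0.1 -0.4 -0.4] w 0.0855 q [-0.15  1.07  0.57  1.85 -0.11 -0.11]
9 rows
[0.349, -0.011, -0.011, 0, -0.083, 0, 0.344, -0.012, -0.02, 0, -0.083, 0, 0.339, -0.011, -0.03, 0, -0.083, -0.001, 0.332, -0.011, -0.039, 0, -0.083, 0, 0.324, -0.011, -0.047, 0, -0.083, 0, 0.316, -0.011, -0.053, 0, -0.083, 0, 0.422, 0.017, 0.089, 0, 0, 0, 0.422, 0.018, 0.089, 0, 0, 0]
[0.422, 0.017, 0.09, 0, 0, 0]
end grasp [ 0.4049 -0.0411  0.13  ]
```

View pics/s16c.png

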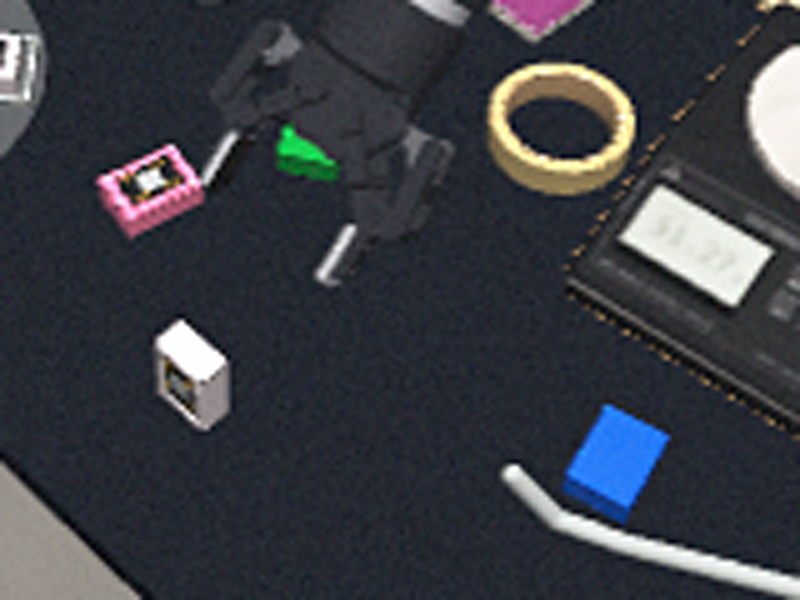

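{"method": "move_arm", "body": {
  "commands": [0.349,-0.011,-0.011,0,-0.083,0,0.344,-0.012,-0.02,0,-0.083,0,0.339,-0.011,-0.03,0,-0.083,0,0.332,-0.011,-0.039,0,-0.083,0,0.324,-0.011,-0.047,0,-0.083,0,0.316,-0.011,-0.053,0,-0.083,0,0.422,0.017,0.089,0,0,0,0.422,0.018,0.089,0,0,0],
  "claw": 0
}}

```text
t: 29.55
tool_pos: [0.4339, -0.0419, 0.2891]
tcp_rot: [[-1.0, 0.002, -0.002], [0.002, 1.0, -0.001], [0.002, -0.001, -1.0]]
force: [-0.7, -0.1, 0.3]
gripper_width: -0.0001
```

{"method": "move_arm", "body": {
  "commands": [0.422,0.017,0.09,0,0,0,0,0,0,0,0,0,0,0,0,0,0,0]
}}

```text
t: 29.85
tool_pos: [0.4038, -0.0407, 0.2822]
tcp_rot: [[-1.0, 0.003, -0.004], [0.003, 1.0, -0.0], [0.004, -0.0, -1.0]]
force: [0.7, -0.4, 0.1]
gripper_width: -0.0
```

```bash
python3 - <<'E'
from plan import *
st()
plan([((.4,-.041,.056),Rdown(90))],dec=3,maxd=.03)
c,im=snap("wrist","w17")
E
```

```text
t 29.85 tcp [ 0.4038 -0.0407  0.2822] grasp [ 0.4032 -0.0408  0.1272] jaw 89.9 z [-0.004 -0.    -1.   ] F [ 0.7 -0.4  0.1] w -0.0 q [-0.28  0.19 -0.64  0.74 -0.   -0.28]
3 rows
[0.016, -0.001, 0.317, 0, -0.001, -0.001, 0.016, -0.001, 0.316, 0, -0.001, 0, 0.016, -0.001, 0.317, 0, 0, -0.001]
end grasp [ 0.3999 -0.0411  0.056 ]
```

View pics/w17.png

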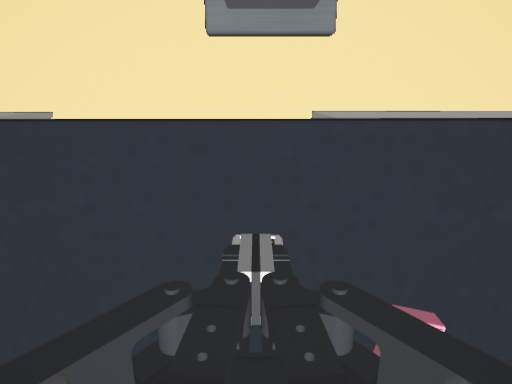

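```bash
python3 - <<'E'
from plan import *
c=robot.calibration("wrist")
print(p2w(c,233,237,.056),p2w(c,281,237,.056))
E
```

```text
[ 0.42009599 -0.05627552  0.056     ] [ 0.42023475 -0.02572946  0.056     ]
```

{"method": "move_arm", "body": {
  "commands": [0.016,0,0.317,0,0,0,0.016,0,0.316,0,0,0,0.016,0,0.317,0,0,0,0,0,0,0,0,0,0,0,0,0,0,0,-0.13,0,0,0,0,0,-0.13,0,0,0,0,0]
}}

```text
t: 30.6
tool_pos: [0.4213, -0.041, 0.2118]
tcp_rot: [[-1.0, 0.002, -0.002], [0.002, 1.0, -0.001], [0.002, -0.001, -1.0]]
force: [0.4, -1.0, 0.5]
gripper_width: -0.0002
```

{"method": "move_arm", "body": {
  "commands": [-0.13,0,0,0,0,0,-0.13,0,0,0,0,0,-0.13,0,0,0,0,0,-0.13,0,0,0,0,0,0,0,0,0,0,0]
}}

```text
t: 31.1
tool_pos: [0.4601, -0.041, 0.2106]
tcp_rot: [[-1.0, 0.002, -0.003], [0.002, 1.0, -0.001], [0.003, -0.001, -1.0]]
force: [0.4, -0.6, -0.2]
gripper_width: -0.0001
```

```bash
python3 - <<'E'
from plan import *
st()
c,im=snap("scene","s18");crop(im,200,180,360,300,5,"s18c")
E
```

```text
t 31.1 tcp [ 0.4601 -0.041   0.2106] grasp [ 0.4596 -0.0411  0.0556] jaw 89.9 z [-0.003 -0.001 -1.   ] F [ 0.4 -0.6 -0.2] w -0.0001 q [-0.25  0.39 -0.6   0.59 -0.   -0.25]
```

View pics/s18c.png

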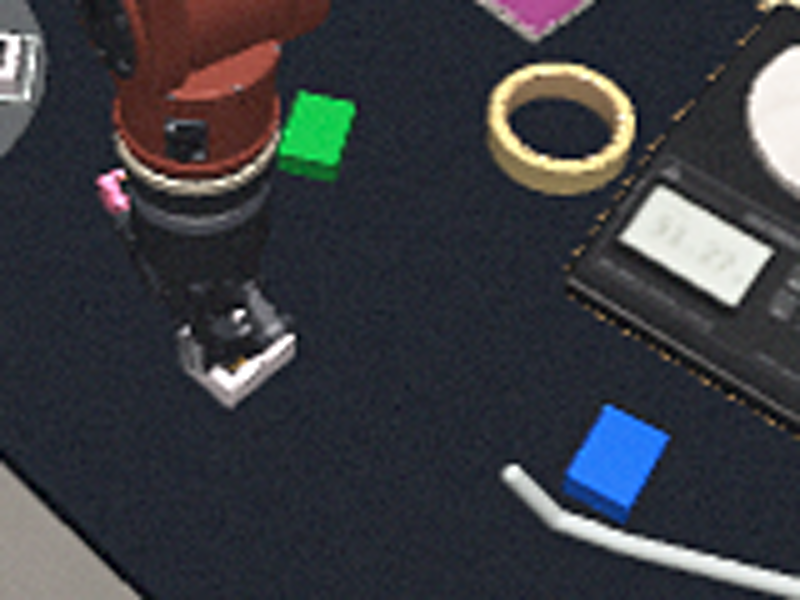

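Toppled. Rise and look.

{"method": "move_arm", "body": {
  "commands": [0,0,-0.45,0,0,0,0,0,-0.45,0,0,0,0,0,-0.45,0,0,0,-0.4,0,0,0,0,0,0,0,0,0,0,0,0,0,0,0,0,0],
  "claw": 1
}}

```text
t: 31.75
tool_pos: [0.4886, -0.0408, 0.3112]
tcp_rot: [[-1.0, 0.002, -0.005], [0.002, 1.0, -0.0], [0.005, -0.0, -1.0]]
force: [-0.8, 0.2, -0.2]
gripper_width: 0.085
```

```bash
python3 - <<'E'
from plan import *
st()
c,im=snap("wrist","w19");find("pics/w19.png",c)
E
```

```text
t 31.75 tcp [ 0.4886 -0.0408  0.3112] grasp [ 0.4877 -0.0408  0.1562] jaw 89.9 z [-0.005 -0.    -1.   ] F [-0.8  0.2 -0.2] w 0.085 q [-0.23  0.3  -0.4   0.87 -0.   -0.23]
[104.   2.] [ 0.354  -0.1466] [0.0025, 0.1435] axis 89.8
[422.   2.] [0.3548 0.0747] [0.1236, 0.0025] axis 89.8
[256. 188.] [ 0.4888 -0.0408] [0.0383, 0.0576] axis 1.0
[396. 251.] [0.5464 0.0774] [0.0853, 0.0521] axis 163.5
[127. 274.] [ 0.5662 -0.1537] [0.0646, 0.0164] axis 140.4
```

View pics/w19.png

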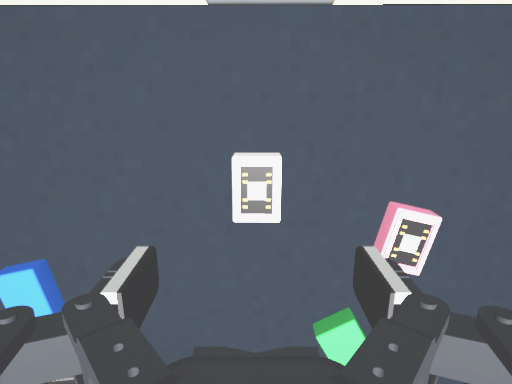

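```bash
python3 - <<'E'
from plan import *
plan([((.4888,-.0408,.035),Rdown(90)),((.4888,-.0408,.0285),Rdown(90))],dec=3,maxd=.04)
E
```

```text
5 rows
[-0.005, 0, 0.403, 0, -0.001, 0, -0.004, 0, 0.403, 0, -0.001, -0.001, -0.004, -0.001, 0.403, 0, -0.001, 0, -0.003, 0, 0.404, 0, -0.001, 0, 0, 0, 0.086, 0, 0, 0]
end grasp [ 0.4888 -0.0408  0.0285]
```

{"method": "move_arm", "body": {
  "commands": [-0.005,0,0.403,0,0,0,-0.004,0,0.403,0,0,0,-0.004,0,0.403,0,0,0,-0.003,0,0.404,0,0,0,0,0,0.086,0,0,0,0,0,0,0,0,0]
}}

```text
t: 32.4
tool_pos: [0.4885, -0.0408, 0.1835]
tcp_rot: [[-1.0, 0.002, -0.008], [0.002, 1.0, 0.0], [0.008, 0.0, -1.0]]
force: [-0.7, -1.1, 0.5]
gripper_width: 0.0853
```

{"method": "move_arm", "body": {
  "commands": [0,0,0,0,0,0,0,0,0,0,0,0,0,0,0,0,0,0,0,0,0,0,0,0,0,0,0,0,0,0,0,0,0,0,0,0,0,0,0,0,0,0],
  "claw": 0
}}

```text
t: 33.1
tool_pos: [0.4902, -0.041, 0.1854]
tcp_rot: [[-1.0, 0.002, -0.002], [0.002, 1.0, -0.001], [0.002, -0.001, -1.0]]
force: [-1.2, -0.3, 8.8]
gripper_width: 0.0386
```

```bash
python3 - <<'E'
from plan import *
st()
a=np.radians(133.8);pk=np.array([.4675,.304])+.08*np.array([np.cos(a),np.sin(a)]);print(pk)
plan([((.4888,-.0408,.22),Rdown(90)),((.43,.15,.22),Rdown(65)),((*pk,.20),Rdown(43.8))],dec=3)
E
```

```text
t 33.1 tcp [ 0.4902 -0.041   0.1854] grasp [ 0.4898 -0.0411  0.0304] jaw 89.9 z [-0.002 -0.001 -1.   ] F [-1.2 -0.3  8.8] w 0.0386 q [-0.23  0.47 -0.54  0.56 -0.   -0.23]
[0.41212855 0.36174082]
15 rows
[0.005, 0, -0.506, 0, 0, 0, 0.005, 0, -0.505, 0, -0.001, -0.001, 0.004, 0.001, -0.506, 0, 0, 0, 0.004, 0, -0.505, 0, 0, 0, 0.004, 0, -0.506, 0, -0.001, 0, 0.157, 0.509, 0, 0, 0, 0.056, 0.201, 0.493, -0.001, 0, 0, 0.055, 0.243, 0.474, 0, 0, 0, 0.056]
[0.283, 0.45, -0.001, 0, 0, 0.055, 0.322, 0.425, 0, 0, 0.001, 0.056, 0.282, 0.491, 0.053, 0, 0, 0.047, 0.318, 0.469, 0.053, 0, 0, 0.047, 0.351, 0.445, 0.054, 0, 0, 0.047, 0.383, 0.417, 0.053, 0, 0, 0.047, 0.413, 0.388, 0.053, 0, 0, 0.047]
end grasp [0.412  0.3617 0.2   ]
```

{"method": "move_arm", "body": {
  "commands": [0.005,0,-0.506,0,0,0,0.005,0,-0.505,0,0,0,0.004,0,-0.506,0,0,0,0.004,0,-0.505,0,0,0,0.004,0,-0.506,0,0,0,0.157,0.509,0,0,0,0.056,0.201,0.493,0,0,0,0.055,0.243,0.474,0,0,0,0.056]
}}

```text
t: 33.9
tool_pos: [0.4531, 0.0747, 0.3748]
tcp_rot: [[-0.964, 0.266, -0.003], [0.266, 0.964, -0.0], [0.003, -0.001, -1.0]]
force: [0.8, 0.4, -0.7]
gripper_width: 0.0384
```

{"method": "move_arm", "body": {
  "commands": [0.283,0.45,0,0,0,0.055,0.322,0.425,0,0,0,0.056,0.282,0.491,0.053,0,0,0.047,0.318,0.469,0.053,0,0,0.047,0.351,0.445,0.054,0,0,0.047,0.383,0.417,0.053,0,0,0.047,0.413,0.388,0.053,0,0,0.047,0,0,0,0,0,0]
}}

```text
t: 34.7
tool_pos: [0.4118, 0.3656, 0.3539]
tcp_rot: [[-0.692, 0.722, -0.004], [0.722, 0.692, 0.001], [0.004, -0.002, -1.0]]
force: [0.7, -0.1, 0.0]
gripper_width: 0.0387
```

```bash
python3 - <<'E'
from plan import *
st()
c,im=snap("wrist","w20")
plan([((.412,.3617,.13),Rdown(43.8)),((.412,.3617,.048),Rdown(43.8)),((.412,.3617,.0385),Rdown(43.8))],dec=3)
E
```

```text
t 34.7 tcp [0.4118 0.3656 0.3539] grasp [0.4112 0.3658 0.1989] jaw 43.8 z [-0.004  0.001 -1.   ] F [ 0.7 -0.1  0. ] w 0.0387 q [ 0.59  0.37 -0.17  1.03  0.    1.4 ]
5 rows
[-0.011, -0.008, 0.46, -0.001, -0.001, 0.001, -0.009, -0.008, 0.459, -0.001, -0.001, 0, 0, 0, 0.547, 0, 0, 0, 0, 0, 0.546, 0, 0, 0, 0, 0, 0.127, 0, 0, 0]
end grasp [0.412  0.3616 0.0385]
```

View pics/w20.png

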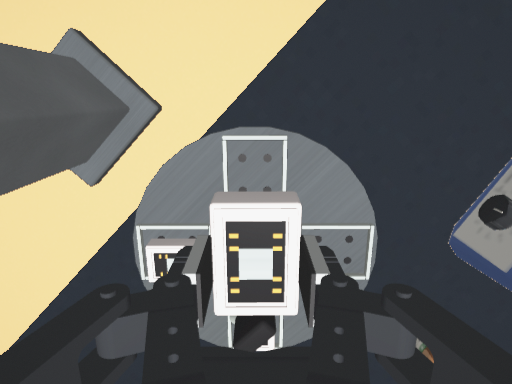

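```bash
python3 - <<'E'
from plan import *
c=robot.calibration("wrist")
m=np.mean([p2w(c,*p,.016) for p in [(222,136),(287,136)]],0)[:2];print(m, m+.038*np.array([.692,-.722]))
E
```

```text
[0.38602625 0.38685296] [0.41232225 0.35941696]
```

{"method": "move_arm", "body": {
  "commands": [-0.011,-0.008,0.46,0,0,0,-0.009,-0.008,0.459,0,0,0,0,0,0.4,0,0,0,0,0,0,0,0,0]
}}

```text
t: 35.15
tool_pos: [0.4113, 0.3578, 0.2523]
tcp_rot: [[-0.691, 0.723, -0.009], [0.723, 0.691, -0.004], [0.003, -0.01, -1.0]]
force: [-0.5, 0.1, -0.9]
gripper_width: 0.0385
```

```bash
python3 - <<'E'
from plan import *
st()
plan([((.412,.3617,.045),Rdown(43.8)),((.412,.3617,.0388),Rdown(43.8))],dec=3,maxd=.03)
E
```

```text
t 35.15 tcp [0.4113 0.3578 0.2523] grasp [0.4098 0.3572 0.0973] jaw 43.7 z [-0.009 -0.004 -1.   ] F [-0.5  0.1 -0.9] w 0.0385 q [ 0.58  0.47 -0.32  0.79  0.    1.39]
3 rows
[0.014, 0.025, 0.349, -0.003, -0.001, -0.001, 0.015, 0.023, 0.348, -0.003, -0.001, 0, 0, 0, 0.083, 0, 0, 0]
end grasp [0.4119 0.3617 0.0388]
```

{"method": "move_arm", "body": {
  "commands": [0.008,0.018,0.349,-0.003,0,0,0.008,0.018,0.348,-0.003,0,0,0,0,0,0,0,0,0,0,0.07,0,0,0,0,0,0,0,0,0]
}}

```text
t: 35.65
tool_pos: [0.4142, 0.3627, 0.199]
tcp_rot: [[-0.691, 0.723, 0.004], [0.723, 0.691, 0.007], [0.002, 0.008, -1.0]]
force: [-0.2, -0.5, -0.4]
gripper_width: 0.0383
```

```bash
python3 - <<'E'
from plan import *
st()
E
```

```text
t 35.65 tcp [0.4142 0.3627 0.199 ] grasp [0.4148 0.3638 0.044 ] jaw 43.7 z [ 0.004  0.007 -1.   ] F [-0.2 -0.5 -0.4] w 0.0383 q [ 0.59  0.53 -0.38  0.65  0.    1.39]
```

{"method": "move_arm", "body": {
  "commands": [0,-0.045,0,0,0,0,0,0,0.04,0,0,0,0,0,0,0,0,0]
}}

```text
t: 35.95
tool_pos: [0.4111, 0.3603, 0.1949]
tcp_rot: [[-0.691, 0.723, 0.003], [0.723, 0.691, 0.006], [0.003, 0.006, -1.0]]
force: [-0.7, 0.3, -0.8]
gripper_width: 0.0386
```

```bash
python3 - <<'E'
from plan import *
st()
E
```

```text
t 35.95 tcp [0.4111 0.3603 0.1949] grasp [0.4115 0.3613 0.0399] jaw 43.7 z [ 0.003  0.006 -1.   ] F [-0.7  0.3 -0.8] w 0.0386 q [ 0.58  0.54 -0.39  0.64  0.    1.39]
```

{"method": "move_arm", "body": {
  "commands": [0,0,0.015,0,0,0,0,0,0,0,0,0]
}}

```text
t: 36.15
tool_pos: [0.4112, 0.3604, 0.1936]
tcp_rot: [[-0.691, 0.723, 0.003], [0.723, 0.691, 0.006], [0.003, 0.006, -1.0]]
force: [-0.3, -0.2, 1.1]
gripper_width: 0.0387
```

{"method": "move_arm", "body": {
  "commands": [0,0,0,0,0,0,0,0,0,0,0,0,0,0,0,0,0,0,0,0,-0.2,0,0,0,0,0,-0.6,0,0,0,0,0,-0.6,0,0,0,0,0,-0.6,0,0,0,0,0,0,0,0,0],
  "claw": 0.75
}}

```text
t: 36.95
tool_pos: [0.4122, 0.3605, 0.3495]
tcp_rot: [[-0.691, 0.723, 0.011], [0.723, 0.691, 0.012], [0.001, 0.016, -1.0]]
force: [1.0, -0.1, 0.2]
gripper_width: 0.0637
```

{"method": "move_arm", "body": {
  "commands": [0.4,0,-0.3,0,0,0,0.4,0,-0.3,0,0,0,0.4,0,-0.3,0,0,0,0,0,0,0,0,0],
  "claw": 1
}}

```text
t: 37.35
tool_pos: [0.3468, 0.4263, 0.4137]
tcp_rot: [[-0.693, 0.721, 0.005], [0.721, 0.693, 0.01], [0.004, 0.01, -1.0]]
force: [0.7, -0.6, -0.2]
gripper_width: 0.0855
```

```bash
python3 - <<'E'
from plan import *
st()
c,im=snap("wrist","w21")
c,im=snap("top","t21");crop(im,140,140,410,275,2.95,"t21c")
E
```

```text
t 37.35 tcp [0.3468 0.4263 0.4137] grasp [0.3476 0.4278 0.2587] jaw 43.9 z [ 0.005  0.01  -1.   ] F [ 0.7 -0.6 -0.2] w 0.0855 q [ 0.75  0.33 -0.08  1.16  0.    1.56]
```

View pics/w21.png

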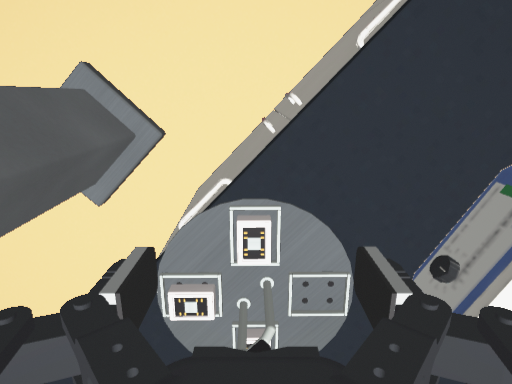

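View pics/t21c.png

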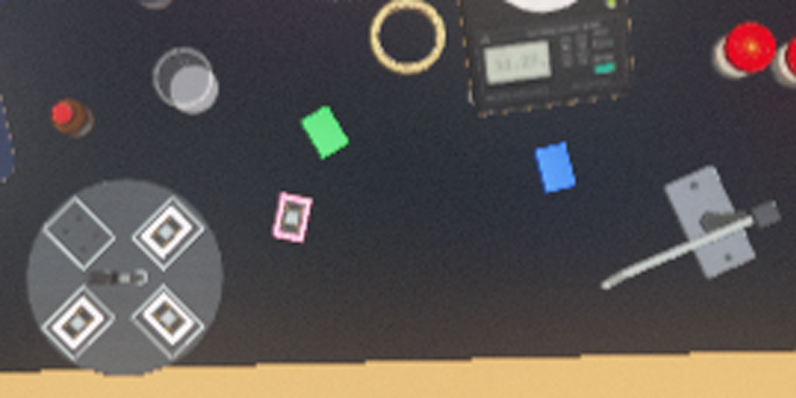

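```bash
python3 - <<'E'
from plan import *
im=cv2.imread("pics/t21.png");crop(im,335,175,415,265,7,"th")
c,im=snap("scene","s22");crop(im,290,260,400,370,6,"sh")
E
```

```text
(no output)
```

View pics/th.png

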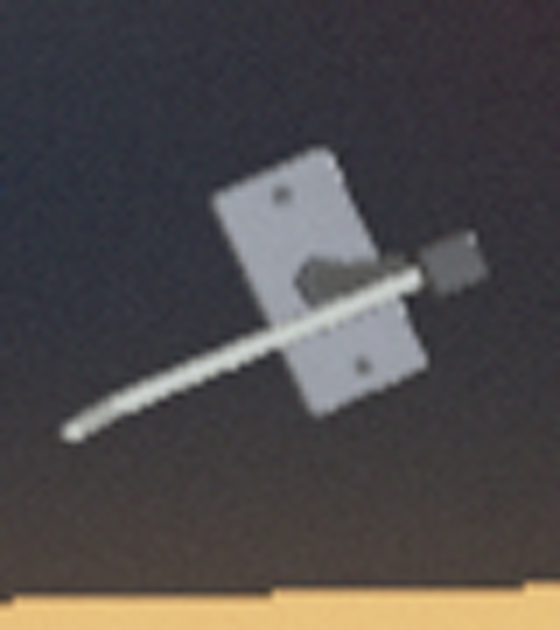

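View pics/sh.png

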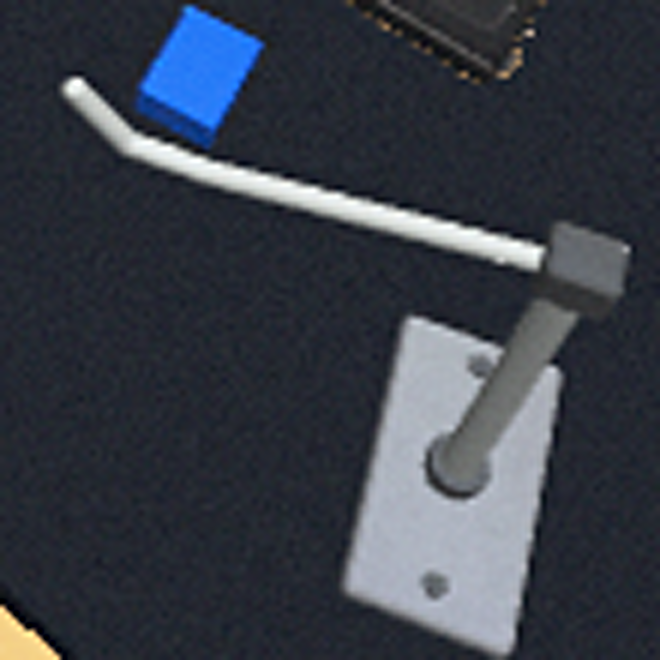

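```bash
python3 - <<'E'
from plan import *
from scipy.optimize import least_squares
ct=robot.calibration("top");cs=robot.calibration("scene")
T=lambda x,y:((x+.5)/7-.5+335,(y+.5)/7-.5+175)
S=lambda x,y:((x+.5)/6-.5+290,(y+.5)/6-.5+260)
x0=[.461,-.302,np.radians(-66.6)]
def W(p,x):
    c,s=np.cos(x[2]),np.sin(x[2]);return np.array([x[0]+c*p[0]-s*p[1],x[1]+s*p[0]+c*p[1],p[2]])
cor=[(.185,.065,.012),(.115,.065,.012),(.185,-.065,.012),(.115,-.065,.012)]
obs=[(ct,(-.04,0,.204),T(71,433)),(ct,cor[0],T(327,148)),(ct,cor[1],T(213,197)),(ct,cor[2],T(428,363)),(ct,cor[3],T(316,416)),(cs,(-.04,0,.204),S(73,87))]
for q in [(407,316),(562,371),(512,657),(345,592)]:
    uv=np.array(S(*q));k=min(cor,key=lambda c:np.linalg.norm(w2p(cs,W(c,x0))-uv));obs.append((cs,k,uv));print(k,np.linalg.norm(w2p(cs,W(k,x0))-uv))
f=lambda x:np.concatenate([w2p(c,W(p,x))-np.array(uv) for c,p,uv in obs])
r=least_squares(f,x0,loss="soft_l1");print(r.x[:2].round(4),np.degrees(r.x[2]).round(2));print(f(r.x).reshape(-1,2).round(1).tolist())
print("tip",W((-.04,0,.204),r.x).round(4), p2w(ct,*T(71,433),.204).round(4),p2w(cs,*S(73,87),.204).round(4))
E
```

```text
(0.115, 0.065, 0.012) 3.0802766622116926
(0.185, 0.065, 0.012) 2.893545663021064
(0.185, -0.065, 0.012) 2.1023576026693624
(0.115, -0.065, 0.012) 2.2257767710976104
[ 0.46  -0.303] -67.87
[[1.1, -0.2], [0.7, -0.3], [0.0, 0.2], [1.2, 0.7], [0.2, 0.8], [0.6, 0.6], [-0.3, -1.4], [0.2, -0.8], [-0.4, -0.0], [-1.1, -0.8]]
tip [ 0.445 -0.266  0.204] [ 0.4444 -0.2623  0.204 ] [ 0.4453 -0.264   0.204 ]
```

```bash
python3 - <<'E'
from plan import *
plan([((.4675,.304,.25),Rdown(88.8))],dec=3,maxd=.04)
E
```

```text
6 rows
[-0.376, 0.007, 0.011, 0.001, 0, -0.083, -0.374, -0.041, 0.011, 0, 0, -0.084, -0.364, -0.09, 0.011, 0.001, 0, -0.083, -0.35, -0.137, 0.012, 0, 0, -0.084, -0.328, -0.182, 0.011, 0.001, 0, -0.083, -0.301, -0.223, 0.011, 0.001, 0, -0.084]
end grasp [0.4675 0.3039 0.25  ]
```

{"method": "move_arm", "body": {
  "commands": [-0.376,0.007,0.011,0.001,0,-0.083,-0.374,-0.041,0.011,0,0,-0.084,-0.364,-0.09,0.011,0.001,0,-0.083,-0.35,-0.137,0.012,0,0,-0.084,-0.328,-0.182,0.011,0.001,0,-0.083,-0.301,-0.223,0.011,0.001,0,-0.084,0,0,0,0,0,0,0,0,0,0,0,0]
}}

```text
t: 38.3
tool_pos: [0.4679, 0.303, 0.4046]
tcp_rot: [[-1.0, 0.025, -0.002], [0.025, 1.0, -0.0], [0.002, -0.0, -1.0]]
force: [-0.5, -0.6, 0.7]
gripper_width: 0.0853
```

```bash
python3 - <<'E'
from plan import *
st()
c,im=snap("wrist","w23")
E
```

```text
t 38.3 tcp [0.4679 0.303  0.4046] grasp [0.4677 0.3029 0.2496] jaw 88.6 z [-0.002 -0.    -1.   ] F [-0.5 -0.6  0.7] w 0.0853 q [ 0.44  0.35 -0.06  1.16  0.    0.47]
```

View pics/w23.png

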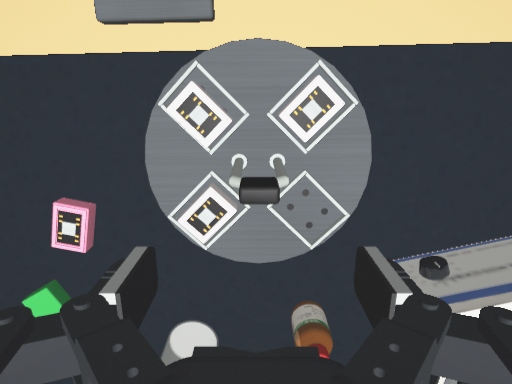

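```bash
python3 - <<'E'
from plan import *
c=robot.calibration("wrist")
a=p2w(c,238.5,161,.01);b=p2w(c,277,161,.01);print(a,b,(a+b)/2)
print([p2w(c,u,v,.142).round(4).tolist() for u,v in [(240,178),(279,178),(279,203),(240,203)]])
d,_=w2p(c,(.4675,.304,.142)),0;print(d, w2p(c,(.4745,.304,.142)),w2p(c,(.4605,.304,.142)))
pts=[p2w(c,*p,.016)[:2] for p in [(198,62),(356,102),(304,152)]]
print(np.array(pts).round(4))
# crop
im=cv2.imread("pics/w23.png");crop(im,215,140,305,215,8,"tab")
E
```

```text
[0.46641759 0.2841807  0.01      ] [0.46754511 0.3267697  0.01      ] [0.46698135 0.3054752  0.01      ]
[[0.4534, 0.292, 0.142], [0.4541, 0.32, 0.142], [0.473, 0.3199, 0.142], [0.4722, 0.2913, 0.142]]
[257.17080762 196.40126378] [257.40713412 205.51910499] [256.93067734 187.13666738]
[[0.3634 0.2479]
 [0.4065 0.4088]
 [0.4573 0.3556]]
```

View pics/tab.png

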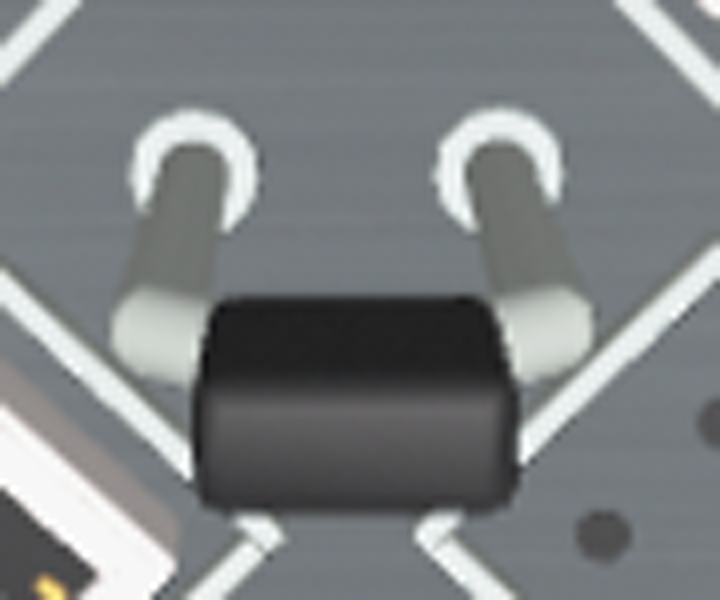

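```bash
python3 - <<'E'
from plan import *
plan([((.467,.3053,.16),Rdown(88.8)),((.467,.3053,.128),Rdown(88.8))],dec=3,maxd=.032)
E
```

```text
5 rows
[0.002, 0.008, 0.4, 0, 0, -0.001, 0.001, 0.007, 0.399, 0, -0.001, 0, 0.003, 0.008, 0.4, 0, 0, -0.001, 0, 0, 0.213, 0, 0, 0, 0, 0, 0.214, 0, 0, 0]
end grasp [0.467  0.3053 0.128 ]
```

{"method": "move_arm", "body": {
  "commands": [0.002,0.011,0.4,0,0,0,0.001,0.01,0.399,0,0,0,0.003,0.011,0.4,0,0,0,0,0,0.213,0,0,0,0,0,0.214,0,0,0,0,0,0,0,0,0]
}}

```text
t: 38.95
tool_pos: [0.4656, 0.3067, 0.2817]
tcp_rot: [[-1.0, 0.021, -0.004], [0.021, 1.0, -0.001], [0.004, -0.001, -1.0]]
force: [-0.4, 0.4, 0.1]
gripper_width: 0.0855
```

{"method": "move_arm", "body": {
  "commands": [0,0,0,0,0,0,0,0,0,0,0,0,0,0,0,0,0,0,0,0,0,0,0,0,0,0,0,0,0,0,0,0,0,0,0,0,0,0,0,0,0,0],
  "claw": 0,
  "squeeze": 80
}}

```text
t: 39.65
tool_pos: [0.4673, 0.3065, 0.2846]
tcp_rot: [[-1.0, 0.021, 0.001], [0.021, 1.0, 0.001], [-0.001, 0.001, -1.0]]
force: [-1.4, -3.1, 5.5]
gripper_width: 0.0287
```

```bash
python3 - <<'E'
from plan import *
st()
plan([((.467,.3055,.26),Rdown(88.8))],dec=3,maxd=.02)
E
```

```text
t 39.65 tcp [0.4673 0.3065 0.2846] grasp [0.4675 0.3066 0.1296] jaw 88.8 z [ 0.001  0.001 -1.   ] F [-1.4 -3.1  5.5] w 0.0287 q [ 0.45  0.45 -0.25  0.87 -0.    0.47]
7 rows
[0, -0.002, -0.248, 0, 0, 0, 0, -0.002, -0.249, 0, 0, 0, 0.001, -0.001, -0.248, 0, 0, 0, 0, -0.002, -0.248, 0, 0, 0, 0, -0.002, -0.249, 0, 0.001, 0, 0.001, -0.002, -0.248, 0, 0, 0, 0, -0.001, -0.249, 0, 0, 0]
end grasp [0.467  0.3056 0.26  ]
```

{"method": "move_arm", "body": {
  "commands": [0,0,-0.08,0,0,0,0,0,-0.15,0,0,0,0,0,-0.25,0,0,0,0,0,-0.25,0,0,0,0,0,-0.25,0,0,0,0,0,-0.25,0,0,0,0,0,-0.25,0,0,0,0,0,-0.2,0,0,0]
}}

```text
t: 40.45
tool_pos: [0.4669, 0.3066, 0.4115]
tcp_rot: [[-1.0, 0.021, 0.001], [0.021, 1.0, 0.001], [-0.001, 0.001, -1.0]]
force: [0.5, -0.0, -4.9]
gripper_width: 0.0286
```

```bash
python3 - <<'E'
from plan import *
st()
c,im=snap("wrist","w24");c,im=snap("scene","s24")
a=np.radians(-67.6);d=np.array([np.cos(a),np.sin(a)])
pre=np.array([.460,-.302])-.12*d;print(pre)
plan([((.467,.30,.26),Rdown(88.8)),((.47,.05,.26),Rdown(60)),((*pre,.26),Rdown(22.4))],dec=3,maxd=.03,maxa=5)
E
```

```text
t 40.45 tcp [0.4669 0.3066 0.4115] grasp [0.467  0.3068 0.2565] jaw 88.8 z [ 0.001  0.001 -1.   ] F [ 0.5 -0.  -4.9] w 0.0286 q [ 0.45  0.35 -0.05  1.17  0.    0.47]
[ 0.41427155 -0.19105448]
19 rows
[0.004, -0.092, -0.036, 0.002, 0.002, 0, -0.012, -0.37, 0, 0, 0, 0.036, -0.033, -0.369, 0, 0, 0, 0.035, -0.054, -0.366, 0.001, 0, 0, 0.036, -0.074, -0.363, 0, 0, 0, 0.035, -0.094, -0.359, 0, 0, 0, 0.036, -0.114, -0.352, 0, 0, 0, 0.035, -0.133, -0.346, 0.001, 0, 0, 0.036]
[-0.152, -0.337, 0, 0, 0, 0.035, -0.171, -0.329, 0, 0, 0, 0.036, -0.107, -0.351, 0, 0, 0, 0.046, -0.132, -0.341, 0.001, 0, 0, 0.047, -0.157, -0.332, 0, 0, 0, 0.046, -0.18, -0.319, 0, 0, 0, 0.047, -0.204, -0.305, 0, 0, 0, 0.046, -0.225, -0.289, 0.001, 0, 0, 0.047]
[-0.245, -0.272, 0, 0, 0, 0.046, -0.265, -0.254, 0, 0, 0, 0.046, -0.282, -0.234, 0, 0, 0.001, 0.047]
end grasp [ 0.4142 -0.1909  0.26  ]
```

View pics/w24.png

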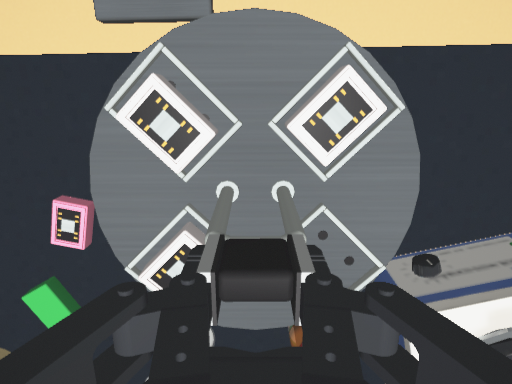

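View pics/s24.png

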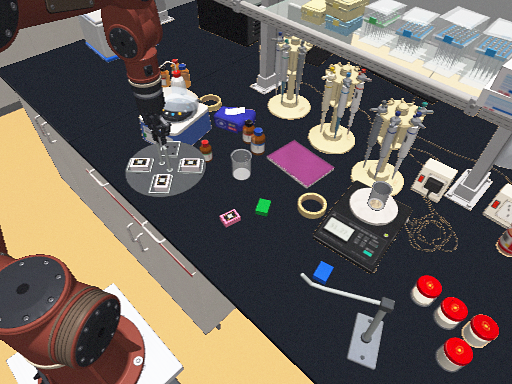

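{"method": "move_arm", "body": {
  "commands": [0.004,-0.092,-0.036,0,0,0,-0.012,-0.37,0,0,0,0.036,-0.033,-0.369,0,0,0,0.035,-0.054,-0.366,0,0,0,0.036,-0.074,-0.363,0,0,0,0.035,-0.094,-0.359,0,0,0,0.036,-0.114,-0.352,0,0,0,0.035,-0.133,-0.346,0,0,0,0.036]
}}

```text
t: 41.35
tool_pos: [0.4682, 0.1038, 0.4116]
tcp_rot: [[-0.915, 0.403, -0.001], [0.403, 0.915, 0.0], [0.001, -0.0, -1.0]]
force: [0.6, 0.5, -5.2]
gripper_width: 0.0284
```

{"method": "move_arm", "body": {
  "commands": [-0.152,-0.337,0,0,0,0.035,-0.171,-0.329,0,0,0,0.036,-0.107,-0.351,0,0,0,0.046,-0.132,-0.341,0,0,0,0.047,-0.157,-0.332,0,0,0,0.046,-0.18,-0.319,0,0,0,0.047,-0.204,-0.305,0,0,0,0.046,-0.225,-0.289,0,0,0,0.047]
}}

```text
t: 42.15
tool_pos: [0.4313, -0.112, 0.4115]
tcp_rot: [[-0.569, 0.822, -0.001], [0.822, 0.569, 0.001], [0.002, -0.0, -1.0]]
force: [0.6, -0.6, -4.6]
gripper_width: 0.0286
```

```bash
python3 - <<'E'
from plan import *
st()
a=np.radians(-67.6);d=np.array([np.cos(a),np.sin(a)])
pre=np.array([.460,-.302])-.12*d
plan([((*pre,.262),Rdown(22.4))],dec=3,maxd=.025,maxa=5)
E
```

```text
t 42.15 tcp [ 0.4313 -0.112   0.4115] grasp [ 0.4311 -0.1119  0.2565] jaw 34.7 z [-0.001  0.001 -1.   ] F [ 0.6 -0.6 -4.6] w 0.0286 q [-0.42  0.14 -0.33  1.1   0.    0.55]
4 rows
[-0.184, -0.197, -0.018, 0, 0, 0.034, -0.194, -0.186, -0.019, 0, -0.001, 0.034, -0.204, -0.176, -0.018, 0, 0, 0.035, -0.214, -0.165, -0.018, 0, 0, 0.034]
end grasp [ 0.4142 -0.1911  0.262 ]
```

{"method": "move_arm", "body": {
  "commands": [-0.184,-0.197,0,0,0,0.034,-0.194,-0.186,0,0,0,0.034,-0.204,-0.176,0,0,0,0.035,-0.214,-0.165,0,0,0,0.034,0,0,0,0,0,0,0,0,0,0,0,0]
}}

```text
t: 42.75
tool_pos: [0.415, -0.1902, 0.4116]
tcp_rot: [[-0.383, 0.924, -0.001], [0.924, 0.383, 0.002], [0.002, -0.0, -1.0]]
force: [1.1, 0.0, -5.6]
gripper_width: 0.0286
```

```bash
python3 - <<'E'
from plan import *
st()
c,im=snap("wrist","w25");c,im=snap("scene","s25");crop(im,230,200,410,350,4.4,"s25c");c,im=snap("top","t25");crop(im,250,150,430,285,4.4,"t25c")
E
```

```text
t 42.75 tcp [ 0.415  -0.1902  0.4116] grasp [ 0.4148 -0.1899  0.2566] jaw 22.5 z [-0.001  0.002 -1.   ] F [ 1.1  0.  -5.6] w 0.0286 q [-0.59  0.16 -0.31  1.11  0.    0.59]
```

View pics/w25.png

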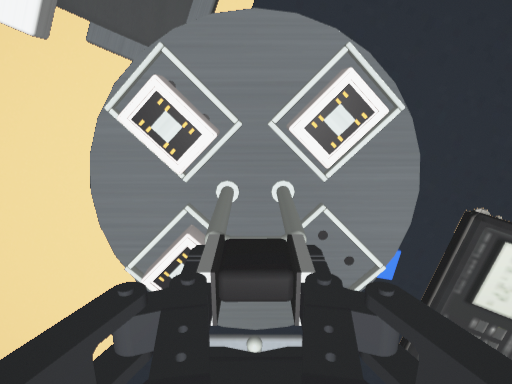

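View pics/s25c.png

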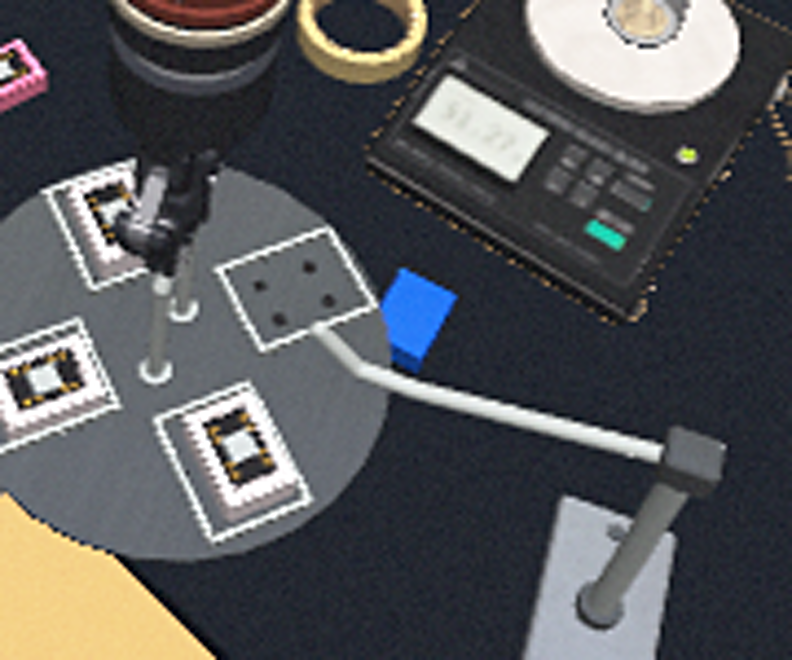

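View pics/t25c.png

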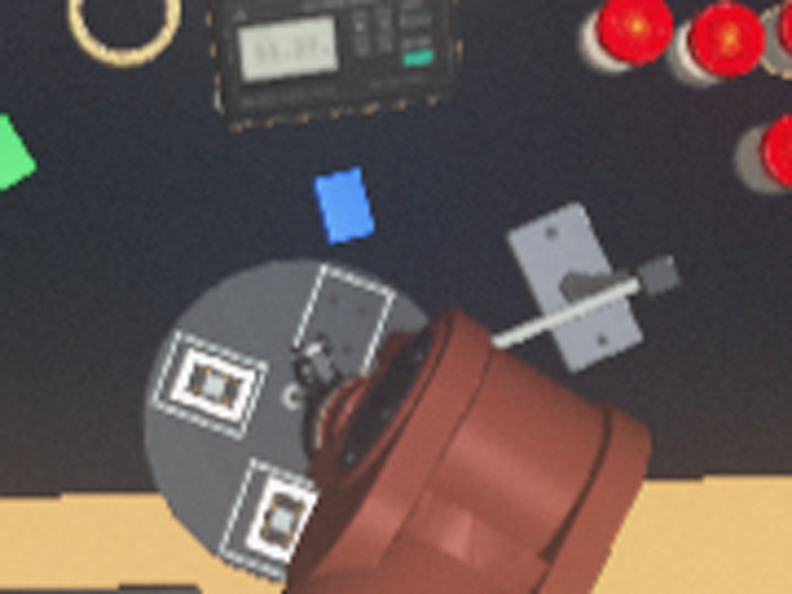

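```bash
python3 - <<'E'
from plan import *
c=robot.calibration("wrist")
print("tip",p2w(c,255,345,.204))
a=np.radians(-67.6);d=np.array([np.cos(a),np.sin(a)]);seat=np.array([.460,-.302])
plan([((*(seat-.0*d),.2566),Rdown(22.4))],dec=3,maxd=.015)
E
```

```text
tip [ 0.44644783 -0.26680957  0.204     ]
9 rows
[-0.179, -0.003, 0, 0, 0, 0, -0.179, -0.003, 0.001, 0, 0, 0.001, -0.18, -0.003, 0, 0, 0, 0, -0.179, -0.003, 0, 0, 0, 0, -0.179, -0.003, 0.001, 0, 0, 0, -0.179, -0.003, 0, 0, -0.001, 0.001, -0.18, -0.003, 0.001, 0, 0, 0, -0.179, -0.002, 0, 0, 0, 0]
[-0.179, -0.003, 0.001, 0, 0, 0]
end grasp [ 0.46   -0.302   0.2566]
```

{"method": "move_arm", "body": {
  "commands": [-0.179,-0.003,0,0,0,0,-0.179,-0.003,0,0,0,0,-0.18,-0.003,0,0,0,0,-0.179,-0.003,0,0,0,0,-0.179,-0.003,0,0,0,0]
}}

```text
t: 43.4
tool_pos: [0.4409, -0.2539, 0.4121]
tcp_rot: [[-0.383, 0.924, 0.0], [0.924, 0.383, 0.001], [0.0, 0.0, -1.0]]
force: [-0.2, -0.0, -5.0]
gripper_width: 0.0287
```

{"method": "move_arm", "body": {
  "commands": [-0.179,-0.003,0,0,0,0,-0.18,-0.003,0,0,0,0,-0.179,-0.002,0,0,0,0,-0.179,-0.003,0,0,0,0,0,0,0,0,0,0,0,0,0,0,0,0]
}}

```text
t: 44.0
tool_pos: [0.4602, -0.3028, 0.4119]
tcp_rot: [[-0.383, 0.924, -0.0], [0.924, 0.383, 0.001], [0.001, 0.0, -1.0]]
force: [0.3, -0.1, -5.5]
gripper_width: 0.0286
```

```bash
python3 - <<'E'
from plan import *
st()
c,im=snap("wrist","w26");c,im=snap("scene","s26");crop(im,230,200,410,350,4.4,"s26c")
plan([((.46,-.302,.2146),Rdown(22.4))],dec=3,maxd=.008)
E
```

```text
t 44.0 tcp [ 0.4602 -0.3028  0.4119] grasp [ 0.4602 -0.3026  0.2569] jaw 22.5 z [-0.     0.001 -1.   ] F [ 0.3 -0.1 -5.5] w 0.0286 q [-0.71  0.34 -0.07  1.17  0.    0.46]
6 rows
[0, 0, 0.095, 0, 0, 0, 0.001, 0, 0.094, 0, 0, 0.001, 0, 0, 0.095, 0, 0, 0, 0.001, 0, 0.094, 0, 0, 0, 0, 0, 0.095, 0, -0.001, 0.001, 0, -0.001, 0.094, 0, 0, 0]
end grasp [ 0.4601 -0.3021  0.2146]
```

View pics/w26.png

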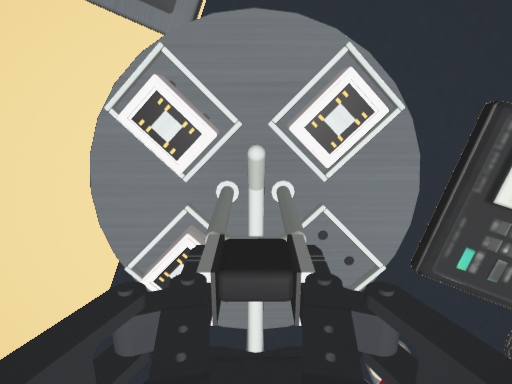

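View pics/s26c.png

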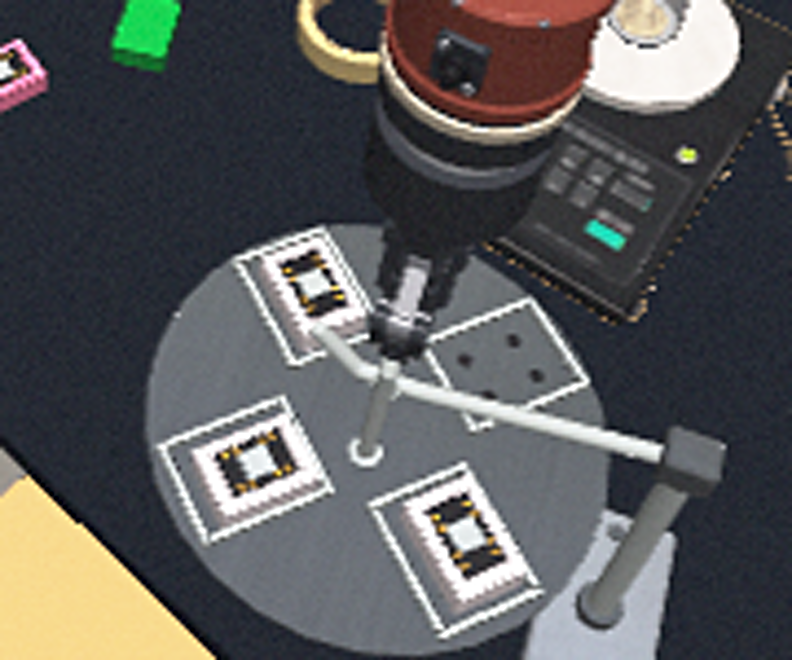

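{"method": "move_arm", "body": {
  "commands": [0,0,0.095,0,0,0,0,0,0.095,0,0,0,0,0,0.095,0,0,0,0,0,0.095,0,0,0,0,0,0.095,0,0,0,0,0,0.04,0,0,0,0,0,0,0,0,0]
}}

```text
t: 44.8
tool_pos: [0.4601, -0.3024, 0.3731]
tcp_rot: [[-0.384, 0.924, -0.0], [0.924, 0.384, 0.001], [0.001, 0.0, -1.0]]
force: [-0.1, -0.6, -5.6]
gripper_width: 0.0286
```

{"method": "move_arm", "body": {
  "commands": [0,0,0.03,0,0,0,0,0,0.02,0,0,0,0,0,0,0,0,0]
}}

```text
t: 45.1
tool_pos: [0.4603, -0.3025, 0.3698]
tcp_rot: [[-0.384, 0.923, 0.0], [0.923, 0.384, 0.001], [0.0, 0.001, -1.0]]
force: [-0.4, -0.8, -5.9]
gripper_width: 0.0286
```

```bash
python3 - <<'E'
from plan import *
st()
c,im=snap("wrist","w27")
E
```

```text
t 45.1 tcp [ 0.4603 -0.3025  0.3698] grasp [ 0.4603 -0.3024  0.2148] jaw 22.6 z [ 0.     0.001 -1.   ] F [-0.4 -0.8 -5.9] w 0.0286 q [-0.71  0.36 -0.15  1.06  0.    0.46]
```

Not in contact yet; lower a little at a time.

{"method": "move_arm", "body": {
  "commands": [0,0,0.02,0,0,0,0,0,0,0,0,0]
}}

```text
t: 45.35
tool_pos: [0.4603, -0.3026, 0.369]
tcp_rot: [[-0.384, 0.923, 0.001], [0.923, 0.384, -0.0], [-0.0, 0.001, -1.0]]
force: [-1.3, 1.6, 1.1]
gripper_width: 0.0284
```

{"method": "move_arm", "body": {
  "commands": [0,0,0.02,0,0,0,0,0,0,0,0,0]
}}

```text
t: 45.55
tool_pos: [0.4603, -0.3025, 0.3686]
tcp_rot: [[-0.384, 0.923, 0.002], [0.923, 0.384, -0.001], [-0.002, 0.001, -1.0]]
force: [-3.0, 3.1, 13.0]
gripper_width: 0.0286
```

{"method": "move_arm", "body": {
  "commands": [0,0,-0.018,0,0,0,0,0,0,0,0,0]
}}

```text
t: 45.75
tool_pos: [0.4603, -0.3026, 0.3689]
tcp_rot: [[-0.384, 0.924, 0.001], [0.924, 0.384, -0.0], [-0.001, 0.001, -1.0]]
force: [-1.2, 1.4, 6.3]
gripper_width: 0.0286
```

{"method": "move_arm", "body": {
  "commands": [0,0,0,0,0,0,0,0,0,0,0,0,0,0,0,0,0,0,0,0,0,0,0,0,0,0,0,0,0,0],
  "claw": 1
}}

```text
t: 46.25
tool_pos: [0.4603, -0.3025, 0.3681]
tcp_rot: [[-0.384, 0.923, 0.0], [0.923, 0.384, 0.001], [0.0, 0.001, -1.0]]
force: [0.8, 0.7, -0.4]
gripper_width: 0.0851
```

```bash
python3 - <<'E'
from plan import *
st()
c,im=snap("scene","s28");crop(im,230,200,410,350,4.4,"s28c");c,im=snap("wrist","w28")
E
```

```text
t 46.25 tcp [ 0.4603 -0.3025  0.3681] grasp [ 0.4603 -0.3024  0.2131] jaw 22.6 z [ 0.     0.001 -1.   ] F [ 0.8  0.7 -0.4] w 0.0851 q [-0.71  0.36 -0.15  1.06  0.    0.46]
```

View pics/s28c.png

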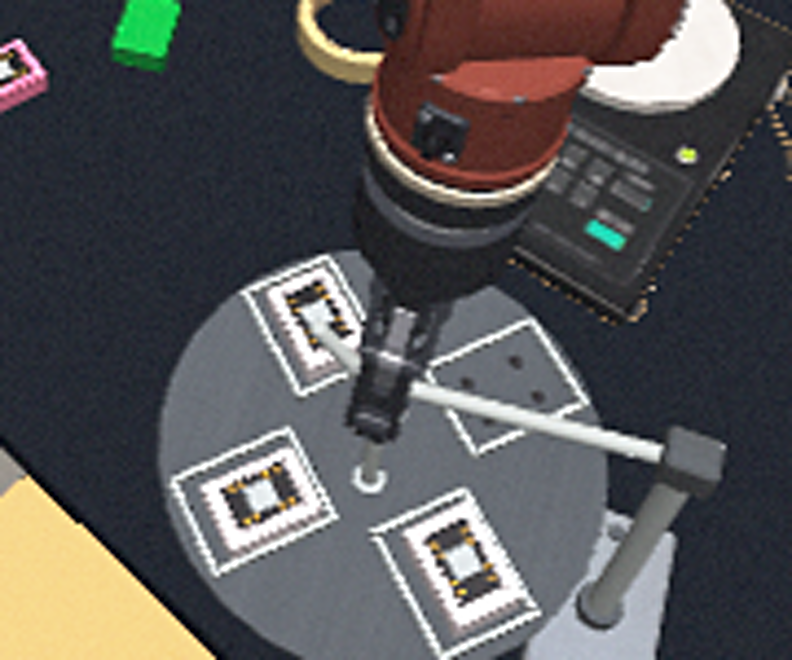

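View pics/w28.png

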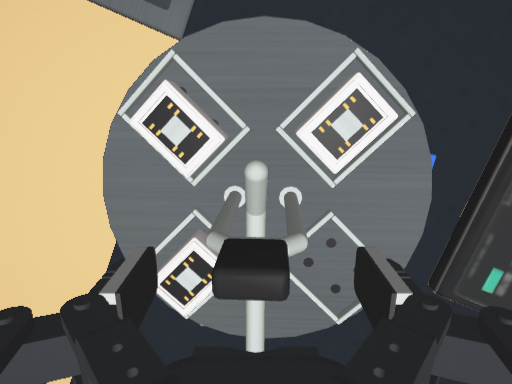

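{"method": "move_arm", "body": {
  "commands": [0,0,-0.15,0,0,0,0,0,-0.3,0,0,0,0,0,-0.4,0,0,0,0,0,-0.4,0,0,0,0,0,-0.4,0,0,0,0,0,0,0,0,0,0,0,0,0,0,0,0,0,0,0,0,0]
}}

```text
t: 47.15
tool_pos: [0.46, -0.3024, 0.4914]
tcp_rot: [[-0.384, 0.924, -0.0], [0.924, 0.384, 0.001], [0.001, 0.0, -1.0]]
force: [0.9, 0.4, 0.4]
gripper_width: 0.0853
```

{"method": "move_arm", "body": {
  "commands": [0.3,0,0,0,0,0,0.4,0,0,0,0,0,0.4,0,0,0,0,0,0.4,0,0,0,0,0,0,0,0,0,0,0,0,0,0,0,0,0,0,0,0,0,0,0,0,0,0,0,0,0]
}}

```text
t: 47.95
tool_pos: [0.4173, -0.1994, 0.4916]
tcp_rot: [[-0.383, 0.924, -0.0], [0.924, 0.383, 0.001], [0.001, 0.0, -1.0]]
force: [-0.5, 0.1, 0.9]
gripper_width: 0.0855
```

```bash
python3 - <<'E'
from plan import *
st()
c,im=snap("scene","s29");crop(im,230,200,410,350,4.4,"s29c");c,im=snap("top","t29");crop(im,140,140,410,275,2.95,"t29c")
E
```

```text
t 47.95 tcp [ 0.4173 -0.1994  0.4916] grasp [ 0.4173 -0.1993  0.3366] jaw 22.5 z [-0.     0.001 -1.   ] F [-0.5  0.1  0.9] w 0.0855 q [-0.6   0.14 -0.12  1.31  0.    0.57]
```

View pics/s29c.png

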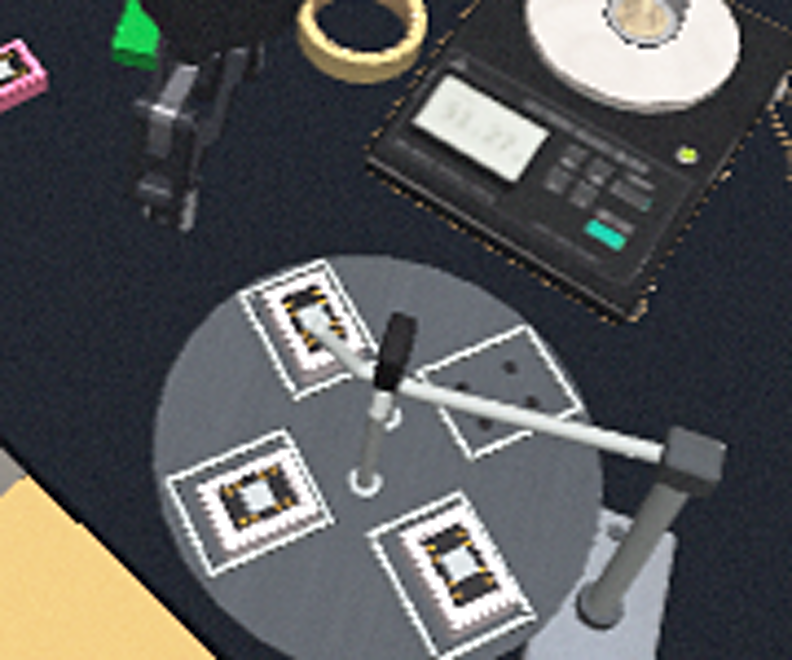

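View pics/t29c.png

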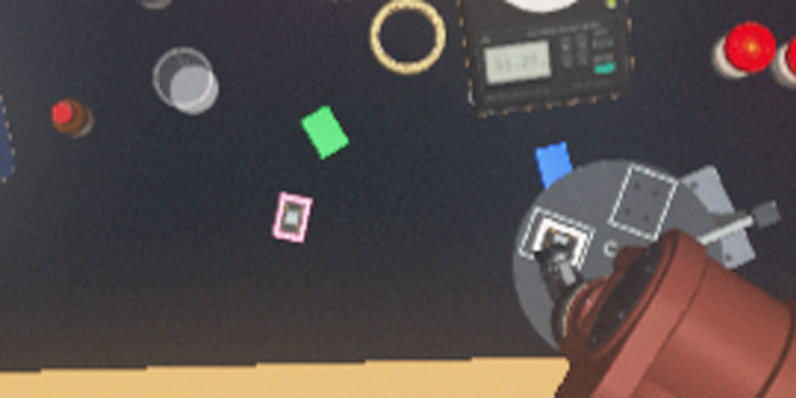

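{"method": "move_arm", "body": {
  "commands": [0.5,0.2,-0.2,0,0,0,0.5,0.2,-0.2,0,0,0,0.5,0.2,0,0,0,0,0.5,0.2,0,0,0,0,0,0,0,0,0,0,0,0,0,0,0,0,0,0,0,0,0,0,0,0,0,0,0,0]
}}

```text
t: 48.85
tool_pos: [0.4151, -0.0382, 0.5219]
tcp_rot: [[-0.382, 0.924, 0.0], [0.924, 0.382, 0.0], [0.0, 0.0, -1.0]]
force: [0.0, -0.2, -1.0]
gripper_width: 0.0853
```

{"method": "move_arm", "body": {
  "commands": [0,0,0,0,0,0,0,0,0,0,0,0,0,0,0,0,0,0,0,0,0,0,0,0,0,0,0,0,0,0,0,0,0,0,0,0,0,0,0,0,0,0,0,0,0,0,0,0]
}}

```text
t: 49.65
tool_pos: [0.4149, -0.0371, 0.5221]
tcp_rot: [[-0.384, 0.923, 0.0], [0.923, 0.384, 0.001], [0.0, 0.001, -1.0]]
force: [-0.5, -0.3, 0.7]
gripper_width: 0.085
```

```bash
python3 - <<'E'
from plan import *
c,a=snap("scene","s30")
for i in range(6): c,b=snap("scene","s31")
d=np.abs(a.astype(int)-b)[200:350,230:410].max(2);print("max diff",d.max(),(d>25).sum())
crop(b,230,200,410,350,4.4,"s31c");c,im=snap("top","t31")
st()
E
```

```text
max diff 84 21
t 50.05 tcp [ 0.4149 -0.0371  0.5221] grasp [ 0.415  -0.0371  0.3671] jaw 22.6 z [ 0.     0.001 -1.   ] F [ 0.5 -0.3 -0.3] w 0.0854 q [-0.27  0.04 -0.15  1.38  0.    0.91]
```

View pics/s31c.png

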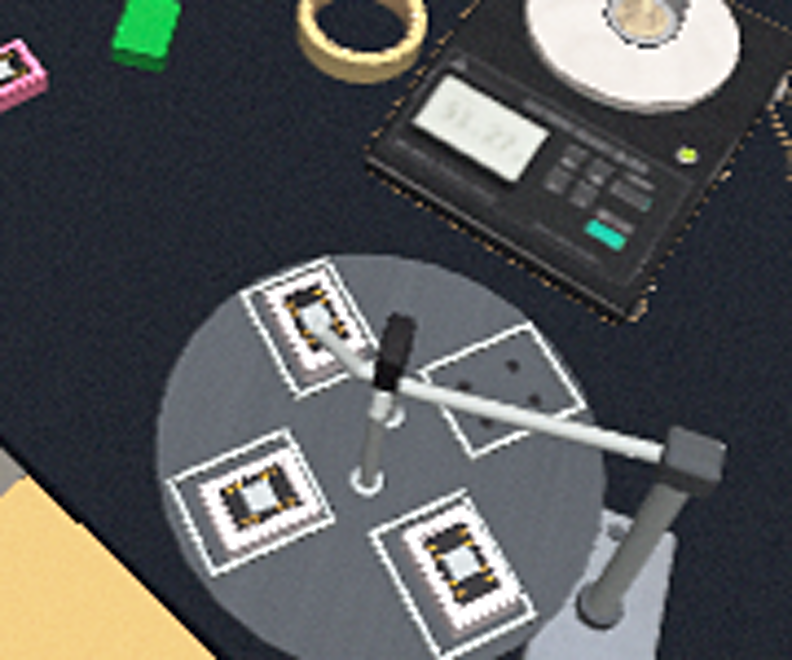

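View pics/t31.png

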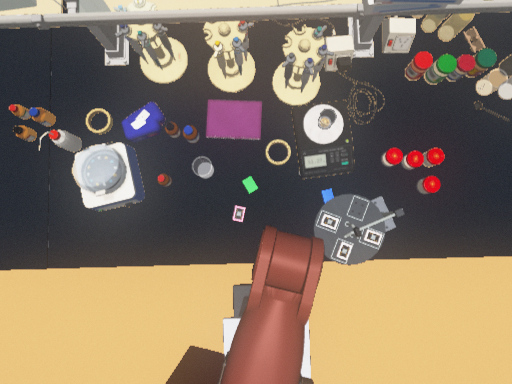

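{"method": "move_arm", "body": {
  "commands": [0,0,0,0,0,0,0,0,0,0,0,0,0,0,0,0,0,0,0,0,0,0,0,0,0,0,0,0,0,0,0,0,0,0,0,0,0,0,0,0,0,0,0,0,0,0,0,0]
}}

```text
t: 50.85
tool_pos: [0.4149, -0.0372, 0.5221]
tcp_rot: [[-0.384, 0.923, 0.0], [0.923, 0.384, 0.001], [0.0, 0.001, -1.0]]
force: [-0.4, -0.2, 0.8]
gripper_width: 0.0851
```

{"method": "move_arm", "body": {
  "commands": [0,0,0,0,0,0,0,0,0,0,0,0,0,0,0,0,0,0,0,0,0,0,0,0,0,0,0,0,0,0,0,0,0,0,0,0,0,0,0,0,0,0,0,0,0,0,0,0]
}}

```text
t: 51.65
tool_pos: [0.4149, -0.0372, 0.5221]
tcp_rot: [[-0.384, 0.924, 0.0], [0.924, 0.384, 0.001], [0.0, 0.001, -1.0]]
force: [0.6, -0.3, 0.3]
gripper_width: 0.0854
```

```bash
python3 - <<'E'
from plan import *
c,a=snap("scene","s32")
for i in range(6):
    c,b=snap("scene","s33");d=np.abs(a.astype(int)-b)[200:350,230:410].max(2);print((d>25).sum(),end=" ")
print(robot.hand_in())
E
```

```text
11 24 24 36 36 43 the job is handed in; nothing more can be done
None
```

The loaded tray is hanging on the drip stand's hook with all three white carriers I found seated window face up, and I handed the job in at about 52 s. Handing in gives no verdict, so I don't know the judged result.

- **Carriers:** No fourth white carrier was visible in any picture. The two that lay face down were stood on end, toppled over and then placed in pockets. The pink, green and blue look-alikes were left alone.
- **Tray:** I gripped it by its tab, passed the handle over the hook tip, lowered it and let go. The last pictures show the hook through the handle, all three carriers seated, and the arm well clear.
- **Bystanders:** The beaker, small bottle and tape roll look to be where they started in the top view.
- **Checks that were not perfect:**
  - Just before hand-in the tray was still drifting very slightly. Between frames 0.05–0.3 s apart, 11 to 43 pixels changed around the tray. That is under a pixel of movement, so it should be below the speed limit, but I did not measure the speed itself.
  - While I was flipping one carrier, joint 3 read −1.30, right at the end of its range. No fault was reported.

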